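# Feed the carrier round the curved rail to the marking stop and switch the head on

## Robot

A 6-joint arm with a two-finger parallel gripper is mounted at the origin on a cart in front of the work surface, level with it; the furniture and walls round the work are solid. World frame = base frame: x ahead of the robot, y to its left, z up, the work surface at z = 0. Lengths are in m, angles in rad, forces in N, time in s.
With the tool pointing down it reaches from about 0.35 to 0.925 m from the base axis. Payload 6.4 kg.
Tool frame: the origin (TCP) lies midway between the tips of the shut fingers; the grasp point (between the pads) lies 19 mm behind it; z points along the fingers, y is the line along which they close (so a half turn about z gives the same grasp; the last joint's range is limited). The gripper opens to 85 mm and grips with 20 to 120 N. Pads are 22 mm wide; open, the fingers measure 114 mm over their backs; the gripper's body (76 mm by 85 mm) begins 54 mm behind the grasp point. The pads swing forward as they close: fully open they stand 13 mm farther back than shut.
Start: joints at [0.981, 0.245, 1.558, -0, 1.339, -0.174], TCP at [0.263, 0.595, 0.231] pointing down, gripper open.
Joint ranges: [-3.13, 3.13], [-1.02, 2.26], [0.13, 2.54], [-0.95, 4.09], [0.21, 2.88], [-2.74, 2.74]. Speed limits (rad/s): [2.57, 2.57, 3.14, 3.14, 3.14, 3.14].

## Interface

Orientations are given as a unit quaternion [x, y, z, w].
In Python, from bench import arm gives the robot as it stands.
- The arm moves only by the tool send_rows, never from a script. Its argument "commands" is text: rows parted by semicolons, each of 7 numbers parted by spaces: the closure, from 0 (fully open) to 1 (shut), then the shift along the tool's x, y, z each as a share of 0.03 m, from -1 to 1, then the turn, a rotation vector about the tool's x, y, z each as a share of 4 degrees, from -1 to 1. A call has 1 to 12 rows; each row shifts and turns the commanded pose from where the row before left it, along the tool's axes as they then stand; what a row does not reach is not made up. A row lasts 1/12 s, in which the tool goes at most 41.7 mm and 7.16 degrees, less where a joint would pass 70% of its speed; a pose out of reach is approached as far as the arm can. A call with a number of a shift or a turn outside -1 to 1 is refused whole. A call with a gripper value outside its range is refused whole. The fingers move at their own pace and stop on an object; the grip force is fixed at half the most. Time passes only in rows, so rows that do not move let the fingers close. It gives the time, the measured TCP pose, the force, the opening and the grip force at its end, in the units of the state.
- arm.get_state(): the state, without advancing time (a new reading comes with each control period).
- arm.get_image(name): name is "side" or "top"; returns the picture (400x640x3 uint8, blue, green, red); there is no depth.
- arm.camera_params(name): a dict with "fx", "fy", "cx", "cy" (pixels), "R" (3x3) and "t" (3): a world point X has camera coordinates R X + t. Camera axes: x right, y down, z forward; pixel columns grow to the right and rows downward; lengths in m; the calibration is good to about 2 mm. A picture is of the moment at which its call begins. camera_params takes no time and is no camera call.
- arm.close_job(): hands the job in; it is judged then, once.
Trained networks look in the newest picture that a camera, given by its name, has taken for a name from the list of things; names that differ only in an ending like _2 or _b are one class to them, and where a whole thing is asked for, a point or a joint stands for the part that bears it (a point fixed in the world has none). Each returns a list of dicts, best first, with "confidence" (0 to 1); they miss things now and then, are a little off and sometimes report something else, mostly with a low value. They report only what shows in the picture. A call takes as long as a camera call. They do not tell look-alikes from the thing itself.
- arm.trace(camera, target): "region" (400x640 bool, what is visible of it) and "xy" ([column, row] in pixels, amid what is visible of it).
- arm.place_of(camera, target): "xy" ([column, row] in pixels: a listed point, or the origin of a listed thing).
The state is a dict: "time": time; "q": joint angles; "qvel": joint speeds; "joint_efforts": joint torques, N m; "ee_pos": TCP position; "ee_rot": TCP orientation; "force": force on the tool from outside, world axes, zero at the start; "moment": the same for the moment, N m; "opening": opening from 0.0 (shut) to 1.0 (fully open); "grip_force": force on a finger pad.
Only numpy, scipy, OpenCV 4.12 (cv2) and the standard library are available. Lean on these libraries where they do the work, as an engineer would, in place of code of your own. Each camera call takes 0.05 s, during which the arm holds its last target. There are 200 camera calls.

## Task

Take the orange-handled push stick from its wooden stand and, touching the carrier with nothing but the stick, slide the blue carrier round the curved rail and in under the yellow guard until its nose is fully home against the red end stop. Then, with the tip of the stick, switch on the red rocker by pressing its far end down, leaving the two grey rockers as they are. Hang the stick back upright in its stand and let go of it; do not disturb the glue bottle, the tape roll or the tape measure.

Things in the scene. Friction and masses are not known exactly. Their poses are not given: they have to be found in the camera images.
- track: fixed white feed track, aluminium rails. Origin on the bench under the centre of the curve. Floor 12 mm above the bench; channel 40 mm wide, rails 14 mm above the floor. Centre line: leg A along x = -70 mm from y = 125 (open end, rails to y = 117) to 0; quarter circle of radius 70 mm about the origin to (0, -70); leg B along y = -70 mm to the stop at x = 125. The inner rail has a radius of 50 mm
- guard_lip (a point): middle of the lower edge of the yellow guard's roof at its open entrance, at x = 58, y = -70 mm in the track's frame, 68 mm above the bench; axes as the track's. The roof, 5 mm thick, covers leg B from here to x = 135 mm, its walls 52 mm apart; the head on it is 109 mm above the bench. An upright stick cannot follow the carrier in: it must lean back (top away from the stop) by 30 to 50 degrees
- stop_face (a point): centre of the face of the red end stop that the carrier's nose must touch, at x = 125, y = -70 mm in the track's frame, 10 mm above the channel floor; axes as the track's, +x is the direction of travel in leg B
- carrier: loose blue block, a steel nut fixed on top; 50 mm long (x), 34 wide, 18 high (29 with nut), 0.13 kg; origin at the centre of its underside, +x to its round nose. Starts in leg A, nose to the curve. Rear: two lobes of radius 7 mm centred 18 mm behind and 10 mm beside the origin; the stick nests between them, its axis 25 mm behind the origin. Home: origin at x = 100, y = -70 mm in the track's frame
- stick_grip (a point): centre of the push stick's orange handle, half-way up; the handle is square, 28 x 28 mm and 64 mm long, its sides along the point's x and y, z up the stick. Below it a 10 mm round rod with a ball end reaches 122 mm below this point. Loose, 70 g; it hangs upright in the stand, the handle's underside resting on the mouth, this point 32 mm above the mouth
- stick_tip (a point): the very end of the push stick's rod (ball end of radius 5 mm)
- stand_mouth (a point): centre of the square mouth of the fixed wooden stand, at its top, 100 mm above the bench; the hole is 20 x 20 mm and 92 mm deep, the stand's column 34 x 34 mm on a 64 x 64 mm foot; axes along its sides, z up. The stick belongs here
- switchbox: fixed grey box, 62 mm (x) by 88 mm (y), top 40 mm above the bench; origin at the centre of its underside. Three rockers stand side by side along its y, 24 mm apart; each hinges about the box's y axis, 48 mm above the bench. Which place the red one has varies
- rocker_red (a joint): red rocker switch; joint value in rad, 0 = off (its far end, towards the box's +x, stands up), 0.5 = on (far end fully down). It stays where it is left and needs about 2.5 N at its pad; the pad goes down 5 mm. It counts as on when pressed fully down
- switch_red: the fixed black bezel round the red rocker, 40 x 24 mm; origin at the centre of its underside on the box's top, axes as the switch box's
- pad_red (a point): the point to press on the red rocker: middle of the top face of its far (+x of the switch box) half, 10 mm from the hinge line; each rocker's top is 30 x 14 mm
- rocker_grey1 (a joint): flat rectangular grey rocker switch, otherwise the same as the red one; its joint value in rad, 0 = far end up (off), 0.5 = far end down (on). Starts off
- pad_grey1 (a point): the point to press on the first grey rocker: middle of the top face of its far (+x of the switch box) half, 10 mm from the hinge line; each rocker's top is 30 x 14 mm
- rocker_grey2 (a joint): flat rectangular grey rocker switch, otherwise the same as the red one; its joint value in rad, 0 = far end up (off), 0.5 = far end down (on). Starts on
- pad_grey2 (a point): the point to press on the second grey rocker: middle of the top face of its far (+x of the switch box) half, 10 mm from the hinge line; each rocker's top is 30 x 14 mm
- glue: bystander: yellow glue bottle with a red nozzle, 40 x 51 x 138 mm, loose; origin at the centre of its underside
- tape: bystander: roll of white tape lying flat, 68 mm across, 24 mm high, loose; origin at the centre of its underside
- measure: bystander: orange tape measure, 80 x 103 x 40 mm, loose; origin at the centre of its underside
Not all that is in view belongs to the job. Of the things that look like the part that bears stick_grip, the middle-sized one is meant.

How it is judged:
On the way, in this order (a step that is already met when the one before it is completed fails the run):
1. the carrier is home against the end stop under the guard (x of carrier in the frame of track between 0.096 and 0.104 m and y of carrier in the frame of track between -0.077 and -0.063 m and z of carrier in the frame of track below 0.016 m and angle between the x axis of carrier and the x axis of track, either way round below 0.2 rad and value of joint rocker_red below 0.2 rad), for 0.2 s.
2. the red rocker is switched on by the stick (x of carrier in the frame of track between 0.096 and 0.104 m and y of carrier in the frame of track between -0.077 and -0.063 m and z of carrier in the frame of track below 0.016 m and angle between the x axis of carrier and the x axis of track, either way round below 0.2 rad and value of joint rocker_red above 0.42 rad), for 0.2 s.
At the end, for the whole second after the job is handed in: the carrier's nose is within 4 mm of the end stop, the carrier lying straight in the channel; the red rocker is on (at least 0.42 of 0.5 rad); grey rockers as they started; the stick hangs released and upright (within 7 degrees) in its stand, its handle resting on the mouth (all of step 2 and value of joint rocker_grey1 below 0.15 rad and value of joint rocker_grey2 above 0.35 rad and horizontal distance between stick_grip and stand_mouth below 0.012 m and angle between stick_grip's own z axis and vertical below 0.12 rad and z of stick_grip in the frame of stand_mouth between 0.026 and 0.038 m and linear speed of carrier below 0.01 m/s); the robot touches nothing.
It fails at once if the gripper or arm touches the carrier (contact force between any of the fingers, the arm and carrier above 0.5 N).
It fails at once if the gripper or arm itself touches the red switch (contact force between any of the fingers, the arm and switch_red above 0.5 N).
It fails at once if a grey rocker is flipped (not (value of joint rocker_grey1 below 0.15 rad and value of joint rocker_grey2 above 0.35 rad)).
It fails at once if a bystander is moved more than 20 mm (distance of any of glue, tape, measure from where it was at the start of the episode above 0.02 m).
It also fails if it takes over 72 s, if anything falls off the work surface, if the arm or the gripper's body presses on something with over 40 N, if the wrist force passes 120 N, or if a joint passes its speed limit or range.

## Working session

There is one attempt and no reset: what is moved stays moved. The work goes in short steps, Python scripts to look and compute and a tool call to move; the robot and the scene stay as the last step left them, time stands still between calls to the robot, and variables do not carry over. Pictures are saved under pics/ and viewed, at most 10 in all, crops included, and the job is handed in when it is done.

Besides the shell and the picture viewer there is one more tool, called after "Emit:" as name(argument=value, ...) on one line, values as JSON. send_rows: Moves the arm, as the interface text tells. Its arguments: {"type":"object","properties":{"commands":{"type":"string"}},"required":["commands"]}

```bash
ls; mkdir -p pics; python3 - <<'E'
from bench import arm
import cv2,numpy as np
print(arm.get_state())
for n in("top","side"):
    im=arm.get_image(n); cv2.imwrite(f"pics/{n}0.png",im)
    p=arm.camera_params(n); R=np.array(p["R"]);print(n,p["fx"],p["cx"],p["cy"],(-R.T@np.array(p["t"])).round(3),R.round(3).tolist())
    for t in ["stick_grip","stick_tip","stand_mouth","track","stop_face","guard_lip","carrier","switchbox","switch_red","pad_red","pad_grey1","pad_grey2","glue","tape","measure"]:
        print(t,[(np.round(d["xy"]).tolist(),round(d["confidence"],2)) for d in arm.place_of(n,t)])
E
```

```text
pics
{'time': 0.0, 'q': array([ 9.80915544e-01,  2.45812468e-01,  1.55907451e+00, -1.52463319e-05,
        1.33870204e+00, -1.74117502e-01]), 'qvel': array([-2.70512215e-04, -1.00283712e-03, -7.95130201e-04, -1.06010974e-03,
        8.92701683e-04, -8.84381211e-05]), 'joint_efforts': array([ 4.43928559e-05, -4.29511642e+01, -3.26126146e+01, -1.77310280e-04,
        5.44975934e-03,  1.21923011e-05]), 'ee_pos': array([0.26220534, 0.59412782, 0.23014884]), 'ee_rot': array([ 2.06385787e-01,  9.78470189e-01, -9.29001574e-04, -3.65217112e-04]), 'force': array([ 0.39411812, -0.22717055, -0.98903359]), 'moment': array([-0.03045508, -0.0144793 ,  0.00350418]), 'grip_force': 0.0, 'opening': 1.0002246157802834}
top 457.4145866896412 323.515440519985 196.81958894656208 [0.312 0.285 1.029] [[-0.146, -0.989, 0.001], [-0.959, 0.141, -0.245], [0.242, -0.037, -0.969]]
stick_grip [([415.0, 228.0], 0.74), ([414.0, 165.0], 0.62), ([438.0, 269.0], 0.44), ([279.0, 193.0], 0.37)]
stick_tip [([401.0, 191.0], 0.64), ([426.0, 272.0], 0.42)]
stand_mouth [([410.0, 228.0], 0.56)]
track [([311.0, 213.0], 0.61), (
[... 691 characters left out ...]

stick_grip [([330.0, 231.0], 0.82), ([290.0, 276.0], 0.77)]
stick_tip [([372.0, 276.0], 0.59)]
stand_mouth [([327.0, 245.0], 0.48), ([328.0, 202.0], 0.36)]
track [([291.0, 225.0], 0.73), ([321.0, 230.0], 0.66)]
stop_face [([374.0, 230.0], 0.69)]
guard_lip [([355.0, 220.0], 0.62)]
carrier [([292.0, 225.0], 0.5), ([355.0, 220.0], 0.29)]
switchbox [([326.0, 215.0], 0.72), ([326.0, 199.0], 0.72)]
switch_red [([325.0, 208.0], 0.67)]
pad_red [([329.0, 203.0], 0.51)]
pad_grey1 [([328.0, 200.0], 0.43), ([327.0, 195.0], 0.42)]
pad_grey2 [([328.0, 200.0], 0.43), ([327.0, 195.0], 0.42)]
glue [([365.0, 217.0], 0.63)]
tape [([285.0, 201.0], 0.69)]
measure [([290.0, 223.0], 0.73), ([335.0, 198.0], 0.67)]
```

```bash
python3 - <<'E'
import cv2
a=cv2.imread("pics/top0.png")[110:310,190:470]; cv2.imwrite("pics/tc.png",cv2.resize(a,None,fx=2.8,fy=2.8,interpolation=2))
a=cv2.imread("pics/side0.png")[130:330,220:480]; cv2.imwrite("pics/sc.png",cv2.resize(a,None,fx=3,fy=3,interpolation=2))
E
```

```text
(no output)
```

View pics/tc.png

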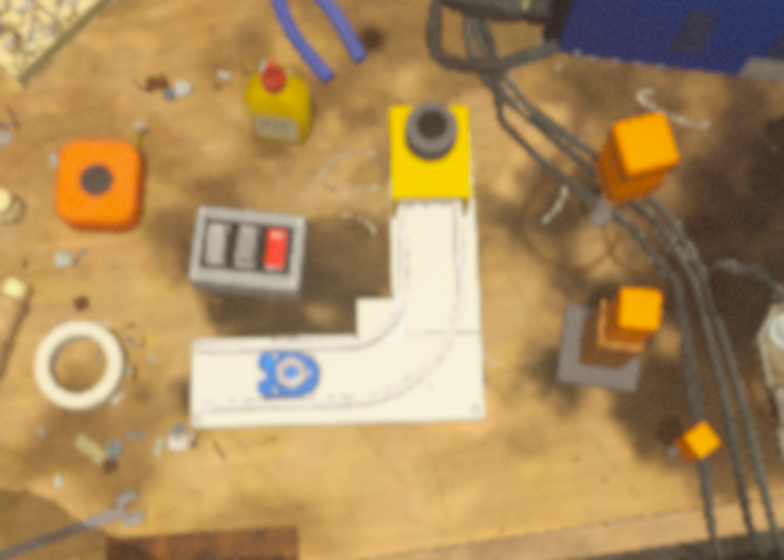

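View pics/sc.png

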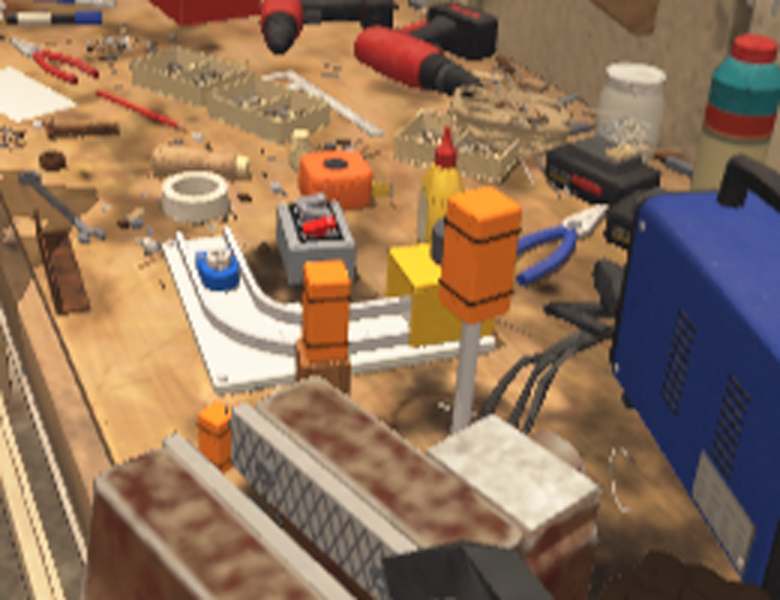

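The candidates for the handle in the top picture are the large one at (414,165) lying up-image on a post, the middle one at (415,228) in the wooden stand, and the small one at (438,269). The middle one in the stand is the right one, and both crops agree. The red rocker is the rightmost at (288,200), and the carrier is at (290,244). Next I'll fit the poses.

```bash
cat > h.py <<'E'
from bench import arm
import numpy as np,cv2
from scipy.optimize import least_squares
C={n:{k:np.array(v) for k,v in arm.camera_params(n).items()} for n in("top","side")}
def proj(n,X):
    p=C[n];c=np.atleast_2d(X)@p["R"].T+p["t"]
    return np.c_[p["fx"]*c[:,0]/c[:,2]+p["cx"],p["fy"]*c[:,1]/c[:,2]+p["cy"]]
def onz(n,uv,z):
    p=C[n];d=p["R"].T@np.array([(uv[0]-p["cx"])/p["fx"],(uv[1]-p["cy"])/p["fy"],1]);o=-p["R"].T@p["t"]
    return (o+d*(z-o[2])/d[2])
def T(pose,P):
    x,y,a=pose;c,s=np.cos(a),np.sin(a);P=np.atleast_2d(P)
    return np.c_[x+c*P[:,0]-s*P[:,1],y+s*P[:,0]+c*P[:,1],P[:,2]]
def fit(obs,x0,loss="soft_l1"):
    # obs: (cam,uv,localpoint)
    f=lambda p:np.concatenate([(proj(n,T(p,P))[0]-uv) for n,uv,P in obs])
    r=least_squares(f,x0,loss=loss);return r.x,f(r.x).reshape(-1,2)
E
python3 - <<'E'
from h import *
t=lambda u,v:(u/2.8+190,v/2.8+110)
s=lambda u,v:(u/3+220,v/3+130)
print("handle tops (z .164)",onz("top",t(640,308),.164))
print("mouth z.1",onz("top",(410,228),.1), onz("side",(327,245),.1))
print("grip",onz("top",(415,228),.132),onz("side",(330,231),.132))
for c in [(619,288),(661,288),(660,331),(620,329)]: print("htop",onz("top",t(*c),.164))
for c in [(562,304),(558,380),(637,389)]: print("foot",onz("top",t(*c),.0))
m=.001
roof=[((390,107),(135,-40.5)),((469,105),(135,-99.5)),((470,198),(58,-99.5)),((393,199),(58,-40.5))]
obs=[("top",t(*a),np.array([*b,73])*m) for a,b in roof]
obs+=[("top",(311,213),np.zeros(3)),("top",(342,155),np.array([125,-70,22])*m),("top",(342,180),np.array([58,-70,68])*m),
("side",(374,230),np.array([125,-70,22])*m),("side",(355,220),np.array([58,-70,68])*m)]
p,r=fit(obs,[.3,.3,0]);print("track",p,np.degrees(p[2]),r.round(1).tolist())
for c in [(484,417),(478,200),(195,427),(191,343)]: print("slab",onz("top",t(*c),.012))
for c in [(197,207),(306,214),(297,293),(190,281)]: print("box",onz("top",t(*c),.04 if c[1]<250 else .04))
for n,uv in (("top",(278,201)),("side",(326,215))): print("boxo",onz(n,uv,0))
for n,uv in (("top",(288,202)),("side",(325,208))): print("switch_red",onz(n,uv,.04))
for n,uv in (("top",(289,194)),("side",(329,203))): print("padred",onz(n,uv,.055))
for n,uv in (("top",(290,244)),("side",(292,225))): print("carr",onz(n,uv,.012))
print("nut",onz("top",t(293,373),.041))
for uv in((290,151),):print("glue",onz("top",uv,0))
E
```

```text
handle tops (z .164) [0.45657196 0.07715727 0.164     ]
mouth z.1 [0.45332606 0.0825758  0.1       ] [0.45946087 0.08234833 0.1       ]
grip [0.44702418 0.07969345 0.132     ] [0.46581295 0.08367708 0.132     ]
htop [0.47250078 0.08875199 0.164     ]
htop [0.46827646 0.0600381  0.164     ]
htop [0.43882003 0.06674771 0.164     ]
htop [0.4441761  0.09359813 0.164     ]
foot [0.49648111 0.10039303 0.        ]
foot [0.43542154 0.11493582 0.        ]
foot [0.41897883 0.05325745 0.        ]
track [ 0.53512907  0.27831165 -0.15148658] -8.679541936579078 [[0.4, -1.3], [-1.2, -0.4], [-1.1, -0.3], [-0.7, -0.8], [0.5, 0.3], [0.1, 3.8], [1.1, 1.0], [1.7, 2.2], [-2.8, -0.1]]
slab [0.41355756 0.18023351 0.012     ]
slab [0.59063515 0.15532939 0.012     ]
slab [0.43906294 0.40753915 0.012     ]
slab [0.50630132 0.40319919 0.012     ]
box [0.61000556 0.38290446 0.04      ]
box [0.5915118  0.29717521 0.04      ]
box [0.52846341 0.31279524 0.04      ]
box [0.55038233 0.39520562 0.04      ]
boxo [0.57527606 0.35108554 0.        ]
boxo [0.58074265 0.35254886 0.        ]
switch_red [0.55955073 0.32678311 0.04      ]
switch_red [0.56482762 0.32625732 0.04      ]
padred [0.57344177 0.32166954 0.055     ]
padred [0.57532138 0.32362771 0.055     ]
carr [0.47010254 0.33581453 0.012     ]
carr [0.46478876 0.31832009 0.012     ]
nut [0.46583964 0.32415941 0.041     ]
glue [0.69275703 0.30791476 0.        ]
```

```bash
cat > ov.py <<'E'
from h import *
def lines(pose):
    m=.001;L=[]
    def ch(r,z):
        a=np.radians(np.linspace(180,270,20))
        pts=[(-r,117)]+[(r*np.cos(t),r*np.sin(t)) for t in a]+[(58,-r)]
        return T(pose,np.array([[x,y,z] for x,y in pts])*m)
    L+=[(ch(50,26),(0,0,255)),(ch(90,26),(0,0,255)),(ch(70,12),(0,160,0))]
    L+=[(T(pose,np.array([[58,-99.5,73],[135,-99.5,73],[135,-40.5,73],[58,-40.5,73],[58,-99.5,73]])*m),(255,0,255))]
    return L
def box(pose,ax,ay,z): return T(pose,np.array([[-ax,-ay,z],[ax,-ay,z],[ax,ay,z],[-ax,ay,z],[-ax,-ay,z]]))
def draw(n,im,L,o,f):
    im=cv2.resize(im[o[1]:o[1]+200,o[0]:o[0]+280],None,fx=f,fy=f,interpolation=2)
    for P,c in L: cv2.polylines(im,[np.int32(np.round((proj(n,P)-o+.5)*f))],False,c,1)
    return im
E
python3 - <<'E'
from ov import *
tp=(.5335,.2775,-np.radians(8));bp=(.5705,.347,-np.radians(12.5));sp=(.4575,.0795,-np.radians(12.5))
L=lines(tp)+[(box(bp,.031,.044,.04),(255,0,0)),(box(sp,.014,.014,.164),(255,0,0)),(box(sp,.032,.032,.0),(255,0,0)),(box(sp,.017,.017,.1),(0,255,0))]
a=draw("top",cv2.imread("pics/top0.png"),L,(190,110),2.8);cv2.imwrite("pics/o1.png",a)
a=draw("side",cv2.imread("pics/side0.png"),L,(220,130),2.8);cv2.imwrite("pics/o2.png",a)
E
```

```text
(no output)
```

View pics/o1.png

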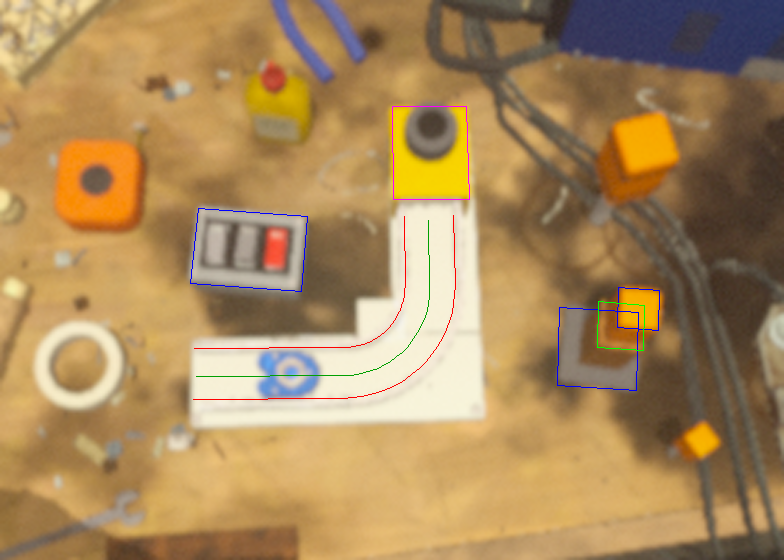

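View pics/o2.png

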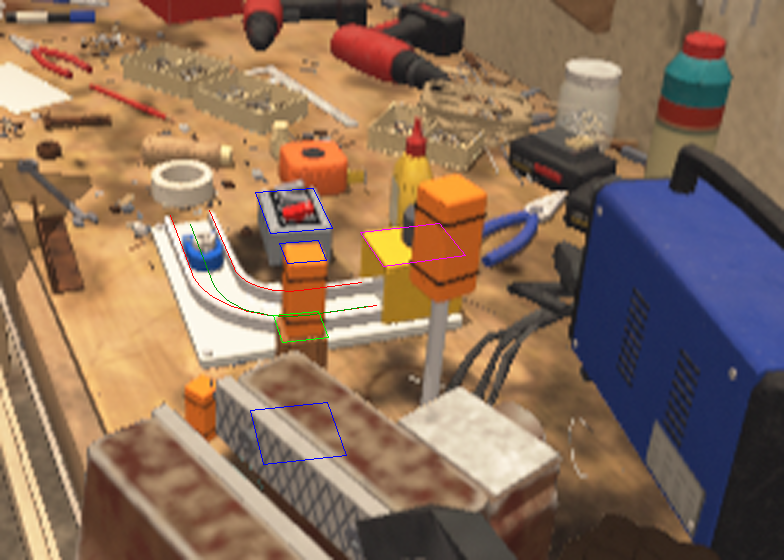

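The overlay fits the roof, stand, handle and box within about 1 mm. I'll check the rails by grey profile and work out the first move.

```bash
python3 - <<'E'
from ov import *
g=cv2.cvtColor(cv2.imread("pics/top0.png"),6)
tp=(.5335,.2775,-np.radians(8))
def loc(P,p=tp):
    d=P[:2]-p[:2];c,s=np.cos(p[2]),np.sin(p[2]);return np.array([c*d[0]+s*d[1],-s*d[0]+c*d[1]])*1000
print("legB");
for u in range(325,366): print(u,g[196:202,u].mean().round(),loc(onz("top",(u,199),.026)).round(0),end="; ")
print("\nlegA")
for v in range(226,264): print(v,g[v,266:274].mean().round(),loc(onz("top",(270,v),.026)).round(0),end="; ")
for n,t in (("top","carrier"),("top","stick_grip"),("side","carrier")):
    for d in arm.trace(n,t)[:3]:
        ys,xs=np.nonzero(d["region"]);print(n,t,d["confidence"],xs.min(),xs.max(),ys.min(),ys.max(),len(xs))
s=arm.get_state()
from scipy.spatial.transform import Rotation as R
print(R.from_quat(s["ee_rot"]).as_matrix().round(3))
E
```

```text
legB
325 113.0 [ 29. -30.]; 326 112.0 [ 29. -32.]; 327 113.0 [ 29. -35.]; 328 126.0 [ 29. -37.]; 329 176.0 [ 29. -39.]; 330 219.0 [ 29. -41.]; 331 227.0 [ 29. -44.]; 332 220.0 [ 29. -46.]; 333 227.0 [ 29. -48.]; 334 230.0 [ 29. -50.]; 335 228.0 [ 29. -53.]; 336 233.0 [ 29. -55.]; 337 238.0 [ 29. -57.]; 338 239.0 [ 29. -59.]; 339 239.0 [ 29. -62.]; 340 239.0 [ 29. -64.]; 341 239.0 [ 29. -66.]; 342 239.0 [ 29. -68.]; 343 238.0 [ 28. -71.]; 344 239.0 [ 28. -73.]; 345 238.0 [ 28. -75.]; 346 239.0 [ 28. -77.]; 347 239.0 [ 28. -80.]; 348 239.0 [ 28. -82.]; 349 239.0 [ 28. -84.]; 350 237.0 [ 28. -86.]; 351 229.0 [ 28. -89.]; 352 217.0 [ 28. -91.]; 353 226.0 [ 28. -93.]; 354 230.0 [ 28. -96.]; 355 227.0 [ 28. -98.]; 356 233.0 [  28. -100.]; 357 238.0 [  28. -102.]; 358 237.0 [  28. -105.]; 359 223.0 [  28. -107.]; 360 185.0 [  28. -109.]; 361 148.0 [  28. -111.]; 362 142.0 [  28. -114.]; 363 146.0 [  28. -116.]; 364 148.0 [  28. -118.]; 365 148.0 [  28. -120.]; 
legA
226 112.0 [-32.  93.]; 227 119.0 [-35.  93.]; 228 123.0 [-37.  93.]; 229 132.0 [-39.  93.]; 230 168.0 [-41.  93.]; 231 205.0 [
[... 329 characters left out ...]
2.]; 246 239.0 [-77.  92.]; 247 239.0 [-79.  92.]; 248 239.0 [-82.  92.]; 249 239.0 [-84.  92.]; 250 239.0 [-86.  92.]; 251 238.0 [-88.  92.]; 252 236.0 [-90.  92.]; 253 235.0 [-93.  92.]; 254 233.0 [-95.  92.]; 255 225.0 [-97.  91.]; 256 220.0 [-99.  91.]; 257 228.0 [-101.   91.]; 258 237.0 [-103.   91.]; 259 240.0 [-106.   91.]; 260 238.0 [-108.   91.]; 261 228.0 [-110.   91.]; 262 206.0 [-112.   91.]; 263 184.0 [-114.   91.]; top carrier 0.88 283 303 236 251 285
top stick_grip 0.68 406 425 213 232 348
top stick_grip 0.59 401 431 150 189 765
top stick_grip 0.57 430 445 261 274 148
side carrier 0.44 285 299 212 226 179
[[-0.915  0.404 -0.   ]
 [ 0.404  0.915 -0.   ]
 [ 0.    -0.    -1.   ]]
```

```bash
python3 - <<'E'
from ov import *
g=cv2.GaussianBlur(cv2.cvtColor(cv2.imread("pics/top0.png"),6).astype(float),(1,1),0)
def mins(p,lo,hi):
    k=lo+np.argmin(p[lo:hi]);a,b,c=p[k-1:k+2];return k+.5*(a-c)/(a-2*b+c+1e-9)
A=[];B=[]
for u in [262,268,274,310]:
    p=g[:,u-2:u+3].mean(1); A.append((u,mins(p,233,239),mins(p,250,259)))
for v in [188,192,196,200,204,208]:
    p=g[v-1:v+2].mean(0); B.append((v,mins(p,331,337),mins(p,349,356)))
print(np.round(A,1).tolist(),np.round(B,1).tolist())
def loc(P,p):
    d=P[:2]-p[:2];c,s=np.cos(p[2]),np.sin(p[2]);return np.array([c*d[0]+s*d[1],-s*d[0]+c*d[1]])*1000
t=lambda u,v:(u/2.8+190-.3,v/2.8+110-.3)
roof=[((390,107),(135,-40.5)),((469,105),(135,-99.5)),((470,198),(58,-99.5)),((393,199),(58,-40.5))]
def f(p):
    r=[]
    for u,a,b in A: r.append((loc(onz("top",(u,a),.026),p)[0]+loc(onz("top",(u,b),.026),p)[0])/2+70)
    for v,a,b in B: r.append((loc(onz("top",(a,v),.026),p)[1]+loc(onz("top",(b,v),.026),p)[1])/2+70)
    for c,q in roof: r+=list(loc(onz("top",t(*c),.073),p)-q)
    return np.array(r)
r=least_squares(f,[.53,.277,-.14],loss="soft_l1",x_scale=[.01,.01,.05]);print(r.x,np.degrees(r.x[2]),f(r.x).round(1))
print("carrier",loc(onz("top",(293,243.5),.025),r.x))
E
```

```text
[[262.0, 235.0, 256.9], [268.0, 235.2, 255.9], [274.0, 235.1, 255.7], [310.0, 234.0, 254.6]] [[188.0, 332.9, 352.1], [192.0, 332.1, 352.1], [196.0, 332.0, 352.1], [200.0, 332.0, 352.1], [204.0, 332.0, 352.3], [208.0, 334.9, 353.0]]
[ 0.5303708   0.27620492 -0.11096043] -6.357564113232545 [-0.6 -0.2 -0.3 -0.7  0.1  1.5  2.   2.4  2.6 -1.   0.5 -1.1 -0.  -4.7
  0.4 -1.4  1.7 -0.5]
carrier [-67.55269185  45.06044871]
```

```bash
cat > n.py <<'E'
from h import *
from scipy.spatial.transform import Rotation as Ro
TP=np.array([.5315,.2765,-np.radians(7)])
def down(yaw,lean=0,leanyaw=TP[2]):
    # tool y heading 90+yaw deg; lean = tool top tips back along -x(leanyaw)
    a=np.radians(yaw);M=np.array([[-np.cos(a),-np.sin(a),0],[-np.sin(a),np.cos(a),0],[0,0,-1]]).T
    M=np.column_stack([[-np.cos(a),-np.sin(a),0],[-np.sin(a),np.cos(a),0],[0,0,-1]])
    ax=np.array([-np.sin(leanyaw),np.cos(leanyaw),0])
    return Ro.from_rotvec(-ax*np.radians(lean))*Ro.from_matrix(M)
def need(p,R,n=""):
    s=arm.get_state();R0=Ro.from_quat(s["ee_rot"])
    rv=(R0.inv()*R).as_rotvec();d=np.array(p)-s["ee_pos"]
    print(n,"turn/4deg",np.round(np.degrees(rv)/4,2),"shift/30 in cur",np.round(R0.inv().apply(d)/.03,2),"in target",np.round(R.inv().apply(d)/.03,2))
def st():
    s=arm.get_state();print("t",round(s["time"],2),"p",s["ee_pos"].round(4),"F",s["force"].round(2),"op",round(s["opening"],3),"g",round(s["grip_force"],1),"z",Ro.from_quat(s["ee_rot"]).apply([0,0,1]).round(3))
E
python3 - <<'E'
from n import *
st();R=down(-12.5);print(R.apply([0,1,0]));need((.4575,.0795,.24),R)
E
```

```text
t 1.75 p [0.2625 0.5946 0.2313] F [0.06 0.18 0.79] op 0.998 g 0.0 z [-0. -0. -1.]
[0.21643961 0.97629601 0.        ]
 turn/4deg [-0.   -0.   -2.83] shift/30 in cur [-12.88 -13.08  -0.29] in target [-10.06 -15.36  -0.29]
```

Emit:
send_rows(commands="0 0 0 0 0 0 -0.95;0 0 0 0 0 0 -0.94;0 0 0 0 0 0 -0.94;0 -0.63 -0.96 -0.02 0 0 0;0 -0.63 -0.96 -0.02 0 0 0;0 -0.63 -0.96 -0.02 0 0 0;0 -0.63 -0.96 -0.02 0 0 0;0 -0.63 -0.96 -0.02 0 0 0;0 -0.63 -0.96 -0.02 0 0 0;0 -0.63 -0.96 -0.02 0 0 0;0 -0.63 -0.96 -0.02 0 0 0;0 -0.63 -0.96 -0.02 0 0 0")

```text
time: 2.75
ee_pos: [0.3728, 0.3033, 0.2369]
ee_rot: [0.109, 0.994, 0.0, 0.0]
force: [-0.2, -0.2, -0.3]
opening: 0.997
grip_force: 0.0
```

Emit:
send_rows(commands="0 -0.63 -0.96 -0.02 0 0 0;0 -0.63 -0.96 -0.02 0 0 0;0 -0.63 -0.96 -0.02 0 0 0;0 -0.63 -0.96 -0.02 0 0 0;0 -0.63 -0.96 -0.02 0 0 0;0 -0.63 -0.96 -0.02 0 0 0;0 -0.63 -0.96 -0.02 0 0 0;0 0 0 0 0 0 0;0 0 0 0 0 0 0;0 0 0 0 0 0 0")

```text
time: 3.58
ee_pos: [0.4579, 0.0795, 0.2409]
ee_rot: [0.109, 0.994, 0.0, -0.0]
force: [-0.8, 0.8, 0.1]
opening: 1.005
grip_force: 0.0
```

```bash
python3 - <<'E'
from n import *
st();R=down(-12.5);need((.4575,.0795,.118),R)
im=arm.get_image("side");cv2.imwrite("pics/s1.png",cv2.resize(im[100:300,200:480],None,fx=2.8,fy=2.8))
E
```

```text
t 3.58 p [0.4579 0.0795 0.2409] F [-0.85  0.78  0.13] op 1.005 g 0.0 z [-0.  0. -1.]
 turn/4deg [ 0.   -0.   -0.01] shift/30 in cur [ 0.01 -0.    4.1 ] in target [ 0.01 -0.    4.1 ]
```

Emit:
send_rows(commands="0 0 0 0.8 0 0 0;0 0 0 0.8 0 0 0;0 0 0 0.8 0 0 0;0 0 0 0.8 0 0 0;0 0 0 0.9 0 0 0;0 0 0 0 0 0 0;1 0 0 0 0 0 0;1 0 0 0 0 0 0;1 0 0 0 0 0 0;1 0 0 0 0 0 0;1 0 0 0 0 0 0;1 0 0 0 0 0 0")

```text
time: 4.63
ee_pos: [0.4592, 0.0793, 0.1195]
ee_rot: [0.109, 0.994, 0.0, 0.001]
force: [-0.2, -0.0, 5.3]
opening: 0.319
grip_force: 59.3
```

Emit:
send_rows(commands="1 0 0 0 0 0 0;1 0 0 0 0 0 0;1 0 0 0 0 0 0;1 0 0 0 0 0 0")

```text
time: 4.97
ee_pos: [0.4592, 0.0792, 0.1195]
ee_rot: [0.109, 0.994, 0.0, 0.001]
force: [-0.7, 0.4, 6.1]
opening: 0.322
grip_force: 59.4
```

```bash
python3 - <<'E'
from n import *
st()
im=arm.get_image("side");cv2.imwrite("pics/s1.png",cv2.resize(im[100:300,200:480],None,fx=2.8,fy=2.8))
E
```

```text
t 4.97 p [0.4592 0.0792 0.1195] F [-0.67  0.44  6.09] op 0.322 g 59.4 z [ 0.003 -0.    -1.   ]
```

View pics/s1.png

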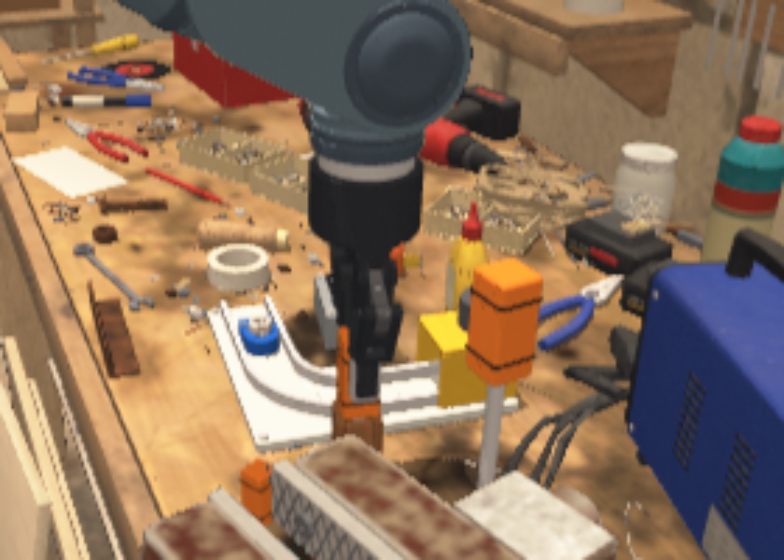

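```bash
cat >> n.py <<'E'
L=.1095
def tcp(x,y,ztip,lean=0,yaw=-12.5):
    # TCP for stick tip at track-local x,y (mm)
    R=down(yaw,lean);tip=T(TP,np.array([[x*.001,y*.001,ztip]]))[0]
    return tip-L*R.apply([0,0,1]),R
def go(x,y,z,lean=0,n=""): need(*tcp(x,y,z,lean),n)
def loc(P,p=TP):
    d=P[:2]-p[:2];c,s=np.cos(p[2]),np.sin(p[2]);return np.r_[np.array([c*d[0]+s*d[1],-s*d[0]+c*d[1]]),P[2]]*1000
def tip():
    s=arm.get_state();R0=Ro.from_quat(s["ee_rot"]);print("tip local mm",loc(s["ee_pos"]+L*R0.apply([0,0,1])).round(1))
E
python3 - <<'E'
from n import *
s=arm.get_state();p,R=tcp(-70,92,.1);print(p)
go(-70,92,.1);need(s["ee_pos"]+[0,0,.12],down(-12.5))
E
```

```text
[0.47323375 0.3763451  0.2095    ]
 turn/4deg [ 0.01  0.04 -0.  ] shift/30 in cur [ 1.68  9.77 -3.  ] in target [ 1.69  9.77 -3.  ]
 turn/4deg [ 0.01  0.04 -0.  ] shift/30 in cur [-0.01  0.   -4.  ] in target [ 0.  0. -4.]
```

Emit:
send_rows(commands="1 0 0 -0.3 0 0 0;1 0 0 -0.4 0 0 0;1 0 0 -0.5 0 0 0;1 0 0 -0.6 0 0 0;1 0 0 -0.7 0 0 0;1 0 0 -0.7 0 0 0;1 0 0 -0.7 0 0 0;1 0 0 -0.4 0 0 0;1 0 0 0 0 0 0;1 0 0 0 0 0 0")

```text
time: 5.85
ee_pos: [0.458, 0.0793, 0.247]
ee_rot: [0.109, 0.994, 0.0, 0.0]
force: [0.3, -0.4, -1.0]
opening: 0.322
grip_force: 59.0
```

Emit:
send_rows(commands="1 0.14 0.4 0 0 0 0;1 0.155 0.9 0 0 0 0;1 0.155 0.9 0 0 0 0;1 0.155 0.9 0 0 0 0;1 0.155 0.9 0 0 0 0;1 0.155 0.9 0 0 0 0;1 0.155 0.9 0 0 0 0;1 0.155 0.9 0 0 0 0;1 0.155 0.9 0.2 0 0 0;1 0.155 0.9 0.2 0 0 0;1 0.155 0.9 0.2 0 0 0;1 0.14 0.4 0.2 0 0 0")

```text
time: 6.85
ee_pos: [0.4669, 0.3801, 0.2201]
ee_rot: [0.108, 0.994, -0.001, -0.002]
force: [-0.0, -0.1, -1.4]
opening: 0.32
grip_force: 59.3
```

Emit:
send_rows(commands="1 0 0 0 0 0 0;1 0 0 0 0 0 0")

```text
time: 7.02
ee_pos: [0.4671, 0.3776, 0.2208]
ee_rot: [0.108, 0.994, -0.001, -0.001]
force: [-0.2, -0.4, -1.4]
opening: 0.323
grip_force: 59.3
```

```bash
python3 - <<'E'
from n import *
st();tip();go(-70,92,.018)
im=arm.get_image("side");cv2.imwrite("pics/s2.png",cv2.resize(im[150:300,220:420],None,fx=3.5,fy=3.5,interpolation=2))
for t in("stick_tip","carrier","stick_grip"): 
  print(t,[(np.round(d["xy"],1),round(d["confidence"],2)) for d in arm.place_of("side",t)])
s=arm.get_state();print(proj("side",s["ee_pos"]+np.array([[0,0,-L],[0,0,.0125]])))
print(proj("side",T(TP,np.array([[-.07,.045,.012]]))))
E
```

```text
t 7.02 p [0.4671 0.3776 0.2208] F [-0.24 -0.45 -1.41] op 0.323 g 59.3 z [-0.003 -0.002 -1.   ]
tip local mm [-76.6  92.2 111.3]
 turn/4deg [-0.04 -0.04  0.01] shift/30 in cur [-0.22  0.01  3.11] in target [-0.21  0.    3.11]
stick_tip [(array([284.5, 182.6]), 0.64), (array([372. , 276.9]), 0.58)]
carrier [(array([290.9, 225.5]), 0.52)]
stick_grip [(array([375.8, 216.2]), 0.91), (array([287.6, 139. ]), 0.8), (array([288.6, 275.8]), 0.68)]
[[285.32283312 181.88560452]
 [284.10817302 138.35308814]]
[[291.54477267 222.76183151]]
```

View pics/s2.png

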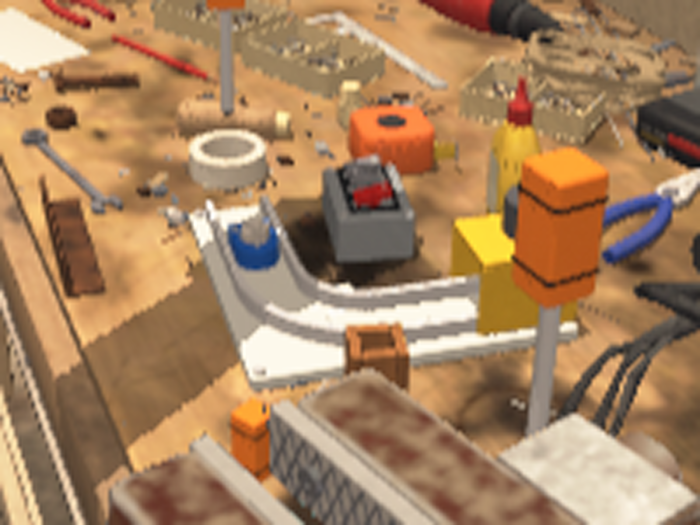

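```bash
python3 - <<'E'
from ov import *
from n import TP,loc
print("carrier local",loc(onz("side",(290.9,225.5),.012)))
im=arm.get_image("side");f=5.;o=np.array([255,195])
c=cv2.resize(im[195:300,255:415],None,fx=f,fy=f,interpolation=2)
for P,col in lines(TP): cv2.polylines(c,[np.int32(np.round((proj("side",P)-o+.5)*f))],False,col,1)
cv2.imwrite("pics/o3.png",c)
E
```

```text
carrier local [-74.71843874  31.6245656   12.        ]
```

View pics/o3.png

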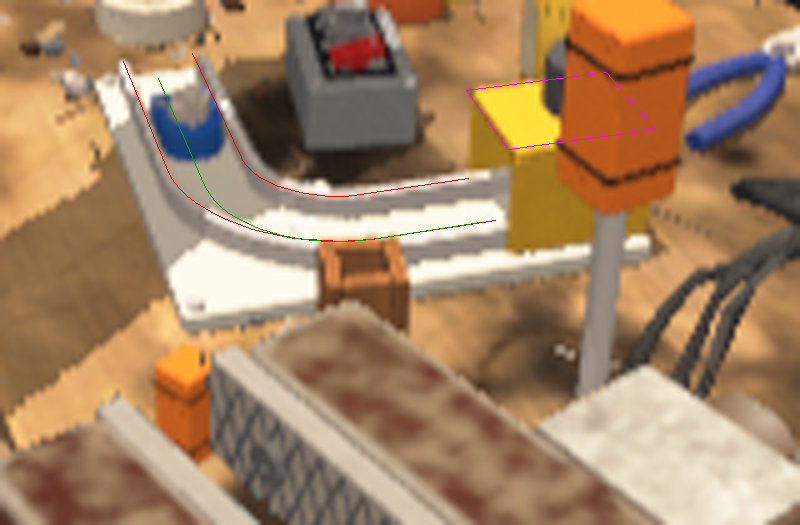

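The stick hangs straight, with its tip at (284.5,182.6) against a predicted (285,182). The track overlay matches the image, so I'll descend behind the carrier.

Emit:
send_rows(commands="1 -0.2 0 0 0 0 0;1 0 0 0.5 0 0 0;1 0 0 0.6 0 0 0;1 0 0 0.6 0 0 0;1 0 0 0.5 0 0 0;1 0 0 0.4 0 0 0;1 0 0 0.3 0 0 0;1 0 0 0.15 0 0 0;1 0 0 0 0 0 0;1 0 0 0 0 0 0")

```text
time: 8.1
ee_pos: [0.4744, 0.377, 0.132]
ee_rot: [0.109, 0.994, 0.0, 0.0]
force: [1.5, 0.2, 0.5]
opening: 0.32
grip_force: 59.3
```

```bash
python3 - <<'E'
from n import *
st();tip();go(-70,70,.018)
for t in("stick_tip","carrier"): 
  for n in("side","top"): print(t,n,[(np.round(d["xy"],1),round(d["confidence"],2),loc(onz(n,d["xy"],.017 if t!="carrier" else .012)).round(0)) for d in arm.place_of(n,t)])
E
```

```text
t 8.1 p [0.4744 0.377  0.132 ] F [1.54 0.25 0.55] op 0.32 g 59.3 z [ 0.001  0.    -1.   ]
tip local mm [-68.9  92.9  22.5]
 turn/4deg [ 0.01  0.01 -0.  ] shift/30 in cur [-0.04 -0.76  0.15] in target [-0.04 -0.76  0.15]
stick_tip side [(array([370.6, 274.5]), 0.87, array([  49., -220.,   17.])), (array([283.6, 183.7]), 0.62, array([-44., 283.,  17.])), (array([283.1, 199.1]), 0.21, array([-67., 177.,  17.]))]
stick_tip top [(array([401.3, 190.8]), 0.64, array([  47., -205.,   17.])), (array([426.5, 272.2]), 0.42, array([-138., -248.,   17.]))]
carrier side [(array([291.3, 223.6]), 0.56, array([-72.,  41.,  12.])), (array([284.8, 197.9]), 0.54, array([-58., 193.,  12.])), (array([327.7, 243.9]), 0.49, array([ -5., -76.,  12.]))]
carrier top [(array([290.2, 244.2]), 0.73, array([-69.,  51.,  12.]))]
```

Emit:
send_rows(commands="1 0 0 0.14 0 0 0;1 -0.07 -0.3 0 0 0 0;1 -0.07 -0.3 0 0 0 0;1 -0.03 -0.3 0 0 0 0;1 -0.03 -0.3 0 0 0 0;1 -0.03 -0.3 0 0 0 0;1 -0.03 -0.3 0 0 0 0;1 0 0 0 0 0 0;1 0 0 0 0 0 0")

```text
time: 9.05
ee_pos: [0.4699, 0.3219, 0.1273]
ee_rot: [0.109, 0.994, -0.0, 0.0]
force: [-0.1, -0.2, 0.2]
opening: 0.321
grip_force: 59.4
```

```bash
cat > look.py <<'E'
from n import *
def look():
    st();tip()
    for n in("side","top"):
        arm.get_image(n)
        print("carrier",n,[(np.round(d["xy"],1).tolist(),round(d["confidence"],2),loc(onz(n,d["xy"],.012)).round(0)) for d in arm.place_of(n,"carrier")])
        for d in arm.trace(n,"carrier")[:1]: print("  trace",np.round(d["xy"],1),round(d["confidence"],2),d["region"].sum(),loc(onz(n,d["xy"],.025)).round(0))
if __name__=="__main__": look()
E
python3 look.py
```

```text
t 9.05 p [0.4699 0.3219 0.1273] F [-0.13 -0.15  0.24] op 0.321 g 59.4 z [ 0. -0. -1.]
tip local mm [-66.7  37.5  17.8]
carrier side [([323.9, 214.3], 0.6, array([29., 67., 12.]))]
  trace [297.8 227.3] 0.55 194 [-64.  -2.  25.]
carrier top []
  trace [344. 188.] 0.34 2385 [ 55. -73.  25.]
```

```bash
python3 - <<'E'
from n import *
s=arm.get_state();R0=Ro.from_quat(s["ee_rot"])
P=[(-68,28),(-69,18),(-70,9),(-70,0)]+[(-70*np.cos(a),-70*np.sin(a)) for a in np.radians(np.arange(7.5,91,7.5))]+[(8,-70)]
prev=s["ee_pos"]
for q in P:
    p,_=tcp(*q,.0178);print(np.round(q),R0.inv().apply(p-prev)[:2].round(4)/.03);prev=p
E
```

```text
[-68  28] [ 0.00666667 -0.35      ]
[-69  18] [ 0.         -0.33333333]
[-70   9] [ 0.00333333 -0.30333333]
[-70   0] [-0.03 -0.3 ]
[-69.  -9.] [-0.05 -0.3 ]
[-68. -18.] [-0.08666667 -0.29333333]
[-65. -27.] [-0.12666667 -0.28      ]
[-61. -35.] [-0.16 -0.26]
[-56. -43.] [-0.19333333 -0.23666667]
[-49. -49.] [-0.22333333 -0.21      ]
[-43. -56.] [-0.24666667 -0.18      ]
[-35. -61.] [-0.27       -0.14333333]
[-27. -65.] [-0.28666667 -0.10666667]
[-18. -68.] [-0.29666667 -0.07      ]
[ -9. -69.] [-0.30333333 -0.03      ]
[ -0. -70.] [-0.30666667  0.01      ]
[  8 -70] [-0.26666667  0.02666667]
```

Emit:
send_rows(commands="1 0 -0.35 0 0 0 0;1 0 -0.33 0 0 0 0;1 0 -0.3 0 0 0 0;1 -0.03 -0.3 0 0 0 0;1 -0.05 -0.3 0 0 0 0;1 -0.09 -0.29 0 0 0 0;1 -0.12 -0.28 0 0 0 0;1 0 0 0 0 0 0;1 0 0 0 0 0 0")

```text
time: 10.1
ee_pos: [0.4645, 0.2567, 0.127]
ee_rot: [0.109, 0.994, -0.0, -0.0]
force: [0.4, 1.0, -1.1]
opening: 0.32
grip_force: 59.7
```

```bash
python3 look.py
```

```text
t 10.1 p [0.4645 0.2567 0.127 ] F [ 0.36  0.96 -1.07] op 0.32 g 59.7 z [-0.001 -0.001 -1.   ]
tip local mm [-64.2 -27.9  17.5]
carrier side [([354.4, 219.4], 0.61, array([103.,  19.,  12.])), ([308.7, 243.5], 0.59, array([-50., -63.,  12.]))]
  trace [306.9 236.1] 0.61 201 [-51. -48.  25.]
carrier top [([282.2, 202.2], 0.58, array([28., 69., 12.]))]
```

Emit:
send_rows(commands="1 -0.16 -0.26 0 0 0 0;1 -0.19 -0.23 0 0 0 0;1 -0.22 -0.21 0 0 0 0;1 -0.25 -0.18 0 0 0 0;1 -0.27 -0.14 0 0 0 0;1 -0.29 -0.11 0 0 0 0;1 0 0 0 0 0 0;1 0 0 0 0 0 0")

```text
time: 11.07
ee_pos: [0.4984, 0.2148, 0.1273]
ee_rot: [0.109, 0.994, -0.0, 0.0]
force: [-0.4, 0.5, -0.9]
opening: 0.324
grip_force: 59.7
```

```bash
python3 look.py
```

```text
t 11.07 p [0.4984 0.2148 0.1273] F [-0.4   0.47 -0.86] op 0.324 g 59.7 z [ 0.001 -0.001 -1.   ]
tip local mm [-25.3 -65.3  17.8]
carrier side [([328.2, 243.0], 0.75, array([ -2., -73.,  12.])), ([330.4, 245.7], 0.3, array([ -1., -86.,  12.]))]
  trace [330.2 239.2] 0.62 188 [  1. -76.  25.]
carrier top []
  trace [265.6 193.3] 0.47 75 [ 47. 105.  25.]
```

Emit:
send_rows(commands="1 -0.29 -0.07 0 0 0 0;1 -0.3 -0.03 0 0 0 0;1 -0.3 0.01 0 0 0 0;1 -0.27 0.03 0 0 0 0;1 0 0 0 0 0 0;1 0 0 0 0 0 0")

```text
time: 11.87
ee_pos: [0.532, 0.206, 0.1273]
ee_rot: [0.109, 0.994, -0.0, 0.0]
force: [0.1, -0.0, -0.6]
opening: 0.318
grip_force: 59.7
```

```bash
python3 - <<'E'
from look import *
look()
s=arm.get_state();R0=Ro.from_quat(s["ee_rot"]);t=loc(s["ee_pos"]+L*R0.apply([0,0,1]))
# plan: 40 deg lean in 11 rows, tip back 3mm & up 2 mm
prev,Rp=tcp(t[0],t[1],t[2]/1000,0)
print((R0.inv()*down(-12.5,40)).as_rotvec(True)/4/11)
for k in range(1,12):
    p,R=tcp(t[0]-3*k/11,-70,.019,40*k/11)
    print((Rp.inv().apply(p-prev)/.03).round(3),(R.inv().apply(p-prev)/.03).round(3));prev,Rp=p,R
E
```

```text
t 11.87 p [0.532  0.206  0.1273] F [ 0.13 -0.02 -0.65] op 0.318 g 59.7 z [ 0.001 -0.    -1.   ]
tip local mm [  9.1 -69.9  17.8]
carrier side [([342.9, 241.3], 0.68, array([ 36., -75.,  12.]))]
  trace [342.6 234.9] 0.65 172 [ 38. -66.  25.]
carrier top []
[-8.71068074e-02 -9.04855415e-01  2.68020884e-04]
[ 0.239 -0.033 -0.035] [ 0.236 -0.033 -0.051]
[ 0.239 -0.023  0.007] [ 0.239 -0.023 -0.008]
[ 0.239 -0.023  0.006] [ 0.239 -0.023 -0.009]
[ 0.239 -0.023  0.006] [ 0.239 -0.023 -0.01 ]
[ 0.239 -0.023  0.005] [ 0.239 -0.023 -0.01 ]
[ 0.239 -0.023  0.005] [ 0.239 -0.023 -0.011]
[ 0.239 -0.023  0.004] [ 0.239 -0.023 -0.011]
[ 0.239 -0.023  0.003] [ 0.238 -0.023 -0.012]
[ 0.238 -0.023  0.003] [ 0.238 -0.023 -0.012]
[ 0.238 -0.023  0.002] [ 0.238 -0.023 -0.013]
[ 0.238 -0.023  0.002] [ 0.237 -0.023 -0.013]
```

Emit:
send_rows(commands="1 0.24 -0.03 -0.04 -0.087 -0.905 0;1 0.24 -0.02 0 -0.087 -0.905 0;1 0.24 -0.02 0 -0.087 -0.905 0;1 0.24 -0.02 0 -0.087 -0.905 0;1 0.24 -0.02 0 -0.087 -0.905 0;1 0.24 -0.02 0 -0.087 -0.905 0;1 0.24 -0.02 0 -0.087 -0.905 0;1 0.24 -0.02 0 -0.087 -0.905 0;1 0.24 -0.02 0 -0.087 -0.905 0;1 0.24 -0.02 0 -0.087 -0.905 0;1 0.24 -0.02 0 -0.087 -0.905 0;1 0 0 0 0 0 0")

```text
time: 13.17
ee_pos: [0.4544, 0.2153, 0.1012]
ee_rot: [0.101, 0.936, -0.006, 0.338]
force: [-0.4, -1.1, -2.2]
opening: 0.32
grip_force: 59.7
```

```bash
python3 - <<'E'
from look import *
look();go(55,-70,.0185,40)
im=arm.get_image("side");cv2.imwrite("pics/s3.png",cv2.resize(im[150:300,240:440],None,fx=3.5,fy=3.5,interpolation=2))
E
```

```text
t 13.17 p [0.4544 0.2153 0.1012] F [-0.43 -1.08 -2.21] op 0.32 g 59.7 z [ 0.631 -0.08  -0.772]
tip local mm [  0.5 -70.4  16.7]
carrier side [([341.4, 239.3], 0.78, array([ 35., -66.,  12.]))]
  trace [341.3 237.1] 0.47 213 [ 31. -75.  25.]
carrier top [([343.0, 195.0], 0.56, array([ 42., -71.,  12.]))]
  trace [344.3 202.9] 0.57 310 [ 20. -73.  25.]
 turn/4deg [-0.01 -0.05 -0.02] shift/30 in cur [-1.17  0.08  1.12] in target [-1.17  0.08  1.13]
```

View pics/s3.png

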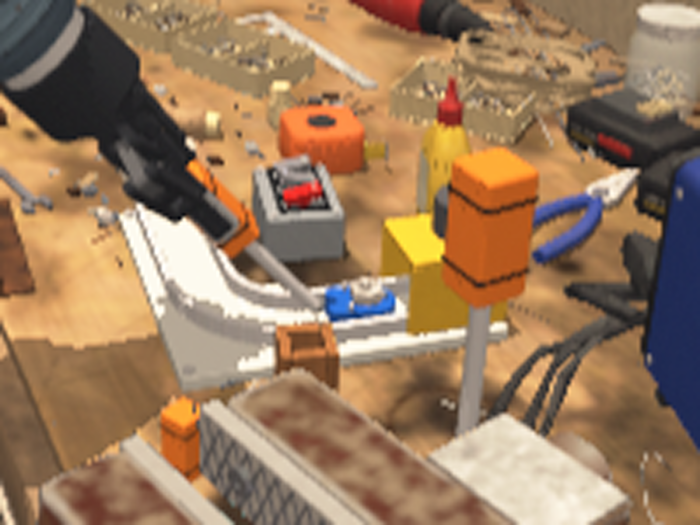

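Emit:
send_rows(commands="1 -0.17 0.015 0.165 0 0 0;1 -0.17 0.015 0.165 0 0 0;1 -0.17 0.015 0.165 0 0 0;1 -0.17 0.015 0.165 0 0 0;1 -0.17 0.015 0.165 0 0 0;1 -0.17 0.015 0.165 0 0 0;1 -0.17 0.015 0.165 0 0 0;1 -0.17 0.015 0.165 0 0 0;1 0 0 0 0 0 0;1 0 0 0 0 0 0")

```text
time: 14.35
ee_pos: [0.5149, 0.2082, 0.1]
ee_rot: [0.103, 0.935, -0.005, 0.34]
force: [-0.6, 0.2, -0.4]
opening: 0.321
grip_force: 59.8
```

```bash
python3 - <<'E'
from look import *
look();go(78,-70,.0185,40)
E
```

```text
t 14.35 p [0.5149 0.2082 0.1   ] F [-0.55  0.2  -0.42] op 0.321 g 59.8 z [ 0.634 -0.079 -0.769]
tip local mm [ 61.8 -70.   15.8]
carrier side [([354.1, 220.1], 0.74, array([100.,  15.,  12.]))]
  trace [354.6 236.3] 0.43 76 [ 65. -80.  25.]
carrier top [([340.4, 179.6], 0.53, array([ 79., -66.,  12.]))]
 turn/4deg [-0.02 -0.07  0.  ] shift/30 in cur [-0.47  0.03  0.29] in target [-0.47  0.03  0.29]
```

Emit:
send_rows(commands="1 -0.13 0.01 0.1 0 0 0;1 -0.13 0.01 0.1 0 0 0;1 -0.05 0 0.045 0 0 0;1 0 0 0 0 0 0;1 0 0 0 0 0 0")

```text
time: 15.07
ee_pos: [0.5266, 0.2066, 0.1005]
ee_rot: [0.103, 0.935, -0.005, 0.34]
force: [-0.0, -0.8, -0.7]
opening: 0.318
grip_force: 59.8
```

Emit:
send_rows(commands="1 -0.05 0 0.04 0 0 0;1 0 0 0 0 0 0;1 0 0 0 0 0 0")

```text
time: 15.32
ee_pos: [0.5282, 0.2063, 0.1004]
ee_rot: [0.103, 0.935, -0.005, 0.34]
force: [-0.5, -0.2, -1.1]
opening: 0.318
grip_force: 59.8
```

```bash
python3 look.py
```

```text
t 15.32 p [0.5282 0.2063 0.1004] F [-0.5  -0.2  -1.12] op 0.318 g 59.8 z [ 0.634 -0.079 -0.769]
tip local mm [ 75.2 -70.2  16.2]
carrier side []
  trace [335.2 190.8] 0.21 382 [ 98. 177.  25.]
carrier top [([345.0, 179.3], 0.75, array([ 79., -77.,  12.])), ([290.0, 193.9], 0.45, array([48., 51., 12.])), ([282.1, 202.3], 0.34, array([28., 69., 12.]))]
```

Emit:
send_rows(commands="1 -0.05 0 0.04 0 0 0;1 0 0 0 0 0 0;1 0 0 0 0 0 0")

```text
time: 15.87
ee_pos: [0.5301, 0.2059, 0.1004]
ee_rot: [0.103, 0.935, -0.005, 0.34]
force: [-0.1, -0.2, -1.6]
opening: 0.32
grip_force: 59.8
```

Emit:
send_rows(commands="1 -0.05 0 0.04 0 0 0;1 0 0 0 0 0 0;1 0 0 0 0 0 0")

```text
time: 16.12
ee_pos: [0.532, 0.2055, 0.1005]
ee_rot: [0.103, 0.935, -0.005, 0.34]
force: [-0.8, -0.3, -0.6]
opening: 0.32
grip_force: 59.8
```

Emit:
send_rows(commands="1 -0.05 0 0.04 0 0 0;1 0 0 0 0 0 0;1 0 0 0 0 0 0")

```text
time: 16.37
ee_pos: [0.5339, 0.2052, 0.1006]
ee_rot: [0.103, 0.935, -0.005, 0.34]
force: [-0.4, 0.2, -0.9]
opening: 0.32
grip_force: 59.8
```

Emit:
send_rows(commands="1 -0.05 0.01 0.04 0 0 0;1 0 0 0 0 0 0;1 0 0 0 0 0 0")

```text
time: 16.62
ee_pos: [0.5357, 0.2051, 0.1005]
ee_rot: [0.103, 0.935, -0.005, 0.34]
force: [-1.5, -0.0, -2.0]
opening: 0.319
grip_force: 59.9
```

Emit:
send_rows(commands="1 -0.05 0.01 0.04 0 0 0;1 0 0 0 0 0 0;1 0 0 0 0 0 0")

```text
time: 16.87
ee_pos: [0.5369, 0.2049, 0.0998]
ee_rot: [0.103, 0.935, -0.005, 0.339]
force: [-3.7, 0.4, -2.5]
opening: 0.324
grip_force: 60.0
```

```bash
python3 - <<'E'
from n import *
st();tip()
im=arm.get_image("side");cv2.imwrite("pics/s4.png",cv2.resize(im[190:270,300:400],None,fx=7,fy=7,interpolation=2))
E
```

```text
t 16.87 p [0.5369 0.2049 0.0998] F [-3.75  0.41 -2.53] op 0.324 g 60.0 z [ 0.633 -0.08  -0.77 ]
tip local mm [ 83.9 -70.7  15.4]
```

View pics/s4.png

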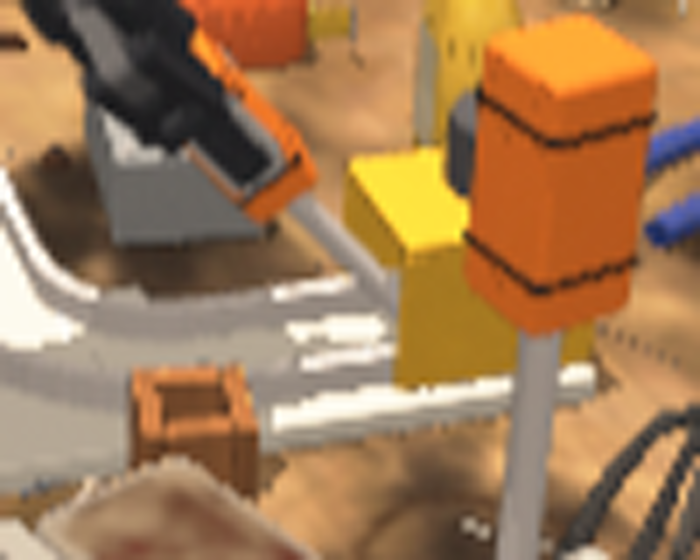

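The rod is behind the carrier under the guard, and the force is rising. I'll push a little more to confirm firm contact.

Emit:
send_rows(commands="1 -0.05 0.01 0.03 0 0 0;1 0 0 0 0 0 0;1 0 0 0 0 0 0")

```text
time: 17.17
ee_pos: [0.5387, 0.2049, 0.1002]
ee_rot: [0.103, 0.935, -0.005, 0.339]
force: [-4.5, 1.4, -1.9]
opening: 0.324
grip_force: 60.0
```

Emit:
send_rows(commands="1 -0.05 0.01 0.03 0 0 0;1 0 0 0 0 0 0;1 0 0 0 0 0 0;1 0 0 0 0 0 0")

```text
time: 17.5
ee_pos: [0.5405, 0.2048, 0.1007]
ee_rot: [0.103, 0.935, -0.005, 0.339]
force: [-6.9, 1.3, 0.5]
opening: 0.32
grip_force: 60.4
```

```bash
python3 - <<'E'
from n import *
st();tip()
E
```

```text
t 17.5 p [0.5405 0.2048 0.1007] F [-6.93  1.34  0.51] op 0.32 g 60.4 z [ 0.633 -0.079 -0.77 ]
tip local mm [ 87.6 -70.2  16.4]
```

Emit:
send_rows(commands="1 -0.06 0.01 0.04 0 0 0;1 0 0 0 0 0 0;1 0 0 0 0 0 0;1 0 0 0 0 0 0")

```text
time: 17.83
ee_pos: [0.5433, 0.2048, 0.102]
ee_rot: [0.103, 0.935, -0.005, 0.34]
force: [-9.7, 0.3, 5.6]
opening: 0.321
grip_force: 61.2
```

Emit:
send_rows(commands="1 0.17 -0.015 -0.165 0 0 0;1 0.17 -0.015 -0.165 0 0 0;1 0.2 -0.015 -0.25 0 0 0;1 0.17 -0.015 -0.165 0 0 0;1 0.17 -0.015 -0.165 0 0 0;1 0.17 -0.015 -0.165 0 0 0;1 0.17 -0.015 -0.165 0 0 0;1 0 0 0 0 0 0;1 0 0 0 0 0 0")

```text
time: 18.58
ee_pos: [0.4915, 0.2117, 0.1067]
ee_rot: [0.102, 0.935, -0.005, 0.34]
force: [-0.2, 0.1, -0.2]
opening: 0.321
grip_force: 59.6
```

```bash
python3 - <<'E'
from look import *
look()
s=arm.get_state();R0=Ro.from_quat(s["ee_rot"])
for n in("side","top"):
  im=arm.get_image(n);cv2.imwrite(f"pics/r_{n}.png",im)
  print(n,"pred tip,grip",proj(n,s["ee_pos"]+R0.apply([[0,0,L],[0,0,-.0125]])).round(1).tolist())
  for t in("stick_tip","stick_grip"):print(t,[(np.round(d["xy"],1).tolist(),round(d["confidence"],2)) for d in arm.place_of(n,t)])
  print("carrier home pred",proj(n,T(TP,np.array([[.1,-.07,.012],[.075,-.07,.02]]))).round(1).tolist())
a=cv2.resize(cv2.imread("pics/r_top.png")[140:230,310:380],None,fx=5.5,fy=5.5,interpolation=2)
b=cv2.resize(cv2.imread("pics/r_side.png")[180:270,310:380],None,fx=5.5,fy=5.5,interpolation=2)
cv2.imwrite("pics/r.png",np.hstack([a,b]))
E
```

```text
t 18.58 p [0.4915 0.2117 0.1067] F [-0.21  0.05 -0.21] op 0.321 g 59.6 z [ 0.634 -0.078 -0.769]
tip local mm [ 38.1 -69.2  22.5]
carrier side [([333.8, 199.2], 0.75, array([ 85., 148.,  12.]))]
carrier top [([229.6, 174.2], 0.43, array([ 98., 191.,  12.]))]
  trace [342.3 219.5] 0.44 278 [-18. -67.  25.]
side pred tip,grip [[343.5, 236.4], [314.1, 207.6]]
stick_tip [([371.3, 275.6], 0.81), ([341.0, 238.8], 0.78), ([326.2, 198.8], 0.21)]
stick_grip [([314.2, 208.5], 0.83), ([292.2, 276.9], 0.7), ([377.7, 217.6], 0.56)]
carrier home pred [[365.8, 236.6], [356.9, 235.4]]
top pred tip,grip [[342.6, 195.3], [345.8, 220.9]]
stick_tip [([404.0, 185.5], 0.96), ([428.6, 271.4], 0.7), ([342.9, 196.5], 0.62)]
stick_grip [([344.9, 223.7], 0.88), ([414.6, 166.3], 0.77), ([439.0, 268.3], 0.48), ([341.5, 201.4], 0.46)]
carrier home pred [[341.7, 170.9], [342.2, 180.2]]
```

View pics/r.png

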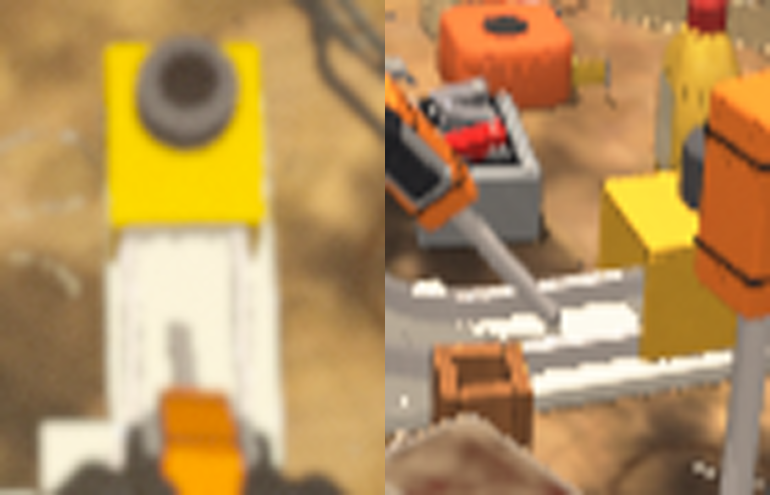

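The carrier is entirely inside the guard, with no blue visible ahead of the roof edge at about (342,180). The stick tip sits roughly 2–3 mm back from its predicted place, which is a small rotation in the grip. I'll withdraw, stand the stick upright, and go to the red rocker.

Emit:
send_rows(commands="1 0 0 -0.8 0 0 0;1 0 0 -0.9 0 0 0;1 0 0 -0.9 0 0 0;1 0 0 -0.9 0 0 0;1 0 0 -0.5 0 0 0;1 0 0 0 0.087 0.905 0;1 0 0 0 0.087 0.905 0;1 0 0 0 0.087 0.905 0;1 0 0 0 0.087 0.905 0;1 0 0 0 0.087 0.905 0;1 0 0 0 0.087 0.905 0;1 0 0 0 0.087 0.905 0")

```text
time: 20.18
ee_pos: [0.4157, 0.221, 0.1992]
ee_rot: [0.108, 0.986, -0.002, 0.123]
force: [0.5, -0.7, -1.6]
opening: 0.323
grip_force: 59.7
```

Emit:
send_rows(commands="1 0 0 0 0.087 0.905 0;1 0 0 0 0.087 0.905 0;1 0 0 0 0.087 0.905 0;1 0 0 0 0.087 0.905 0;1 0 0 0 0 0 0;1 0 0 0 0 0 0")

```text
time: 20.68
ee_pos: [0.4161, 0.2208, 0.1987]
ee_rot: [0.11, 0.994, -0.0, -0.002]
force: [-0.4, 0.7, -0.9]
opening: 0.319
grip_force: 59.7
```

```bash
python3 - <<'E'
from n import *
st();R=down(-12.5);need((.5748,.3220,.20),R)
im=cv2.imread("pics/r_top.png").astype(int)
print((im[176:186,334:352,0]-im[176:186,334:352,2]))
E
```

```text
t 20.68 p [0.4161 0.2208 0.1987] F [-0.37  0.67 -0.87] op 0.319 g 59.7 z [-0.004 -0.    -1.   ]
 turn/4deg [-0.02 -0.06 -0.02] shift/30 in cur [-4.43  4.44 -0.07] in target [-4.44  4.44 -0.04]
[[-252 -252 -253 -252 -252 -252 -252 -252 -252 -253 -253 -252 -252 -253
  -252 -252 -252 -252]
 [-253 -253 -253 -252 -252 -253 -252 -253 -252 -252 -252 -252 -253 -252
  -252 -253 -253 -252]
 [-251 -251 -251 -251 -251 -252 -252 -251 -251 -252 -251 -251 -251 -251
  -251 -251 -251 -251]
 [-246 -246 -246 -245 -244 -245 -245 -244 -243 -244 -243 -242 -242 -243
  -243 -242 -242 -242]
 [-172 -167 -161 -158 -156 -155 -159 -158 -153 -152 -143 -138 -139 -138
  -135 -138 -137 -137]
 [ -82  -84  -80  -79  -75  -75  -75  -76  -73  -69  -68  -64  -63  -65
   -67  -66  -65  -61]
 [ -44  -45  -45  -45  -43  -40  -40  -41  -41  -39  -38  -38  -38  -38
   -39  -38  -38  -33]
 [ -35  -34  -36  -35  -34  -34  -36  -35  -35  -34  -34  -34  -35  -35
   -34  -34  -33  -31]
 [ -33  -34  -34  -33  -34  -33  -33  -34  -33  -33  -33  -34  -32  -33
   -33  -33  -33  -33]
 [ -31  -33  -33  -32  -32  -33  -33  -33  -33  -33  -33  -33  -34  -33
   -33  -34  -33  -33]]
```

Emit:
send_rows(commands="1 -0.4 0.4 0 0 -0.05 0;1 -0.6 0.6 0 0 0 0;1 -0.6 0.6 0 0 0 0;1 -0.6 0.6 0 0 0 0;1 -0.6 0.6 0 0 0 0;1 -0.6 0.6 0 0 0 0;1 -0.6 0.6 0 0 0 0;1 -0.44 0.44 0 0 0 0;1 0 0 0 0 0 0;1 0 0 0 0 0 0;1 0 0 0 0 0 0")

```text
time: 21.6
ee_pos: [0.5736, 0.322, 0.1983]
ee_rot: [0.109, 0.994, -0.001, -0.001]
force: [-0.2, -0.4, -1.3]
opening: 0.318
grip_force: 59.7
```

```bash
cat > tri.py <<'E'
from n import *
def tri(t,guess,tol=15):
    ob=[]
    for n in("side","top"):
        g=proj(n,guess)[0];c=[d for d in arm.place_of(n,t) if np.linalg.norm(d["xy"]-g)<tol]
        print(n,t,"pred",g.round(1),[(np.round(d["xy"],1).tolist(),round(d["confidence"],2)) for d in c])
        if c: ob.append((n,np.array(c[0]["xy"])))
    if len(ob)==2:
        r=least_squares(lambda X:np.concatenate([proj(n,X)[0]-u for n,u in ob]),guess).x;print("   tri",r.round(4),"minus pred",(r-guess).round(4));return r
E
python3 - <<'E'
from tri import *
st();s=arm.get_state();R0=Ro.from_quat(s["ee_rot"])
for n in("side","top"):arm.get_image(n)
tri("stick_tip",s["ee_pos"]+R0.apply([0,0,L]));tri("stick_grip",s["ee_pos"]+R0.apply([0,0,-.0125]))
tri("pad_red",np.array([.5748,.322,.055]),8);tri("switch_red",np.array([.565,.324,.04]),8)
E
```

```text
t 21.6 p [0.5736 0.322  0.1983] F [-0.21 -0.43 -1.31] op 0.318 g 59.7 z [-0.002 -0.001 -1.   ]
side stick_tip pred [329.  192.4] [([326.5, 190.4], 0.65), ([329.1, 198.1], 0.43)]
top stick_tip pred [287.8 190.1] []
side stick_grip pred [330.4 149.7] [([329.6, 149.7], 0.79)]
top stick_grip pred [282.8 173. ] []
side pad_red pred [329.1 203.3] [([327.0, 204.1], 0.48)]
top pad_red pred [288.8 193.4] []
side switch_red pred [325.4 208.4] [([326.8, 206.8], 0.55)]
top switch_red pred [288.9 199.5] []
```

```bash
python3 - <<'E'
from n import *
s=arm.get_state();R0=Ro.from_quat(s["ee_rot"]);arm.get_image("side")
for d in arm.trace("side","stick_grip"):
    m=d["region"];ys,xs=np.nonzero(m)
    if abs(xs.mean()-330)<15 and ys.mean()<200:
        print(d["confidence"]); 
        for v in range(ys.min(),ys.max()+1,2): x=xs[ys==v];print(v,x.min(),x.max(),end=" | ")
print()
for k in(-.04,.0125-.032+.0,.02,.04,.06,.08,.1,L): print(k,proj("side",s["ee_pos"]+R0.apply([0,0,k])).round(1))
im=arm.get_image("side")
for v in range(164,200,2): print(v,cv2.cvtColor(im,6)[v,319:340].tolist())
E
```

```text
0.79
138 326 326 | 140 325 327 | 142 324 328 | 144 324 328 | 146 324 328 | 148 324 327 | 150 324 327 | 152 324 327 | 154 324 328 | 156 324 330 | 158 324 336 | 160 325 335 | 162 327 332 | 164 328 330 | 166 327 330 | 168 327 330 | 170 327 330 | 172 327 330 | 174 327 330 | 176 326 329 | 178 326 329 | 180 326 329 | 182 326 329 | 184 326 328 | 186 325 328 | 188 325 328 | 190 326 327 | 
-0.04 [[331.2 139.2]]
-0.0195 [[330.9 146.9]]
0.02 [[330.4 161.4]]
0.04 [[330.1 168.5]]
0.06 [[329.9 175.5]]
0.08 [[329.7 182.4]]
0.1 [[329.4 189.1]]
0.1095 [[329.3 192.3]]
164 [147, 147, 146, 147, 145, 146, 145, 146, 167, 139, 141, 135, 223, 213, 200, 176, 179, 178, 175, 177, 178]
166 [140, 124, 117, 145, 158, 157, 130, 152, 137, 139, 141, 133, 173, 195, 220, 221, 215, 208, 179, 179, 178]
168 [125, 105, 148, 123, 121, 123, 123, 123, 130, 139, 140, 132, 152, 149, 129, 176, 204, 231, 226, 208, 194]
170 [121, 121, 121, 121, 121, 122, 122, 121, 135, 141, 140, 129, 153, 154, 149, 145, 144, 134, 183, 186, 198]
172 [121, 120, 121, 121, 121, 120, 117, 152, 135, 141, 138, 127, 153, 155, 159, 161, 160, 165, 169, 172
[... 686 characters left out ...]
, 165, 149, 139, 141, 135, 132, 117, 118, 118, 118, 141, 149, 165, 167, 167, 166]
188 [135, 108, 107, 118, 145, 157, 138, 140, 141, 132, 160, 165, 164, 163, 163, 161, 161, 160, 160, 157, 151]
190 [125, 98, 104, 109, 126, 130, 118, 140, 140, 128, 118, 131, 129, 127, 124, 123, 122, 121, 113, 121, 122]
192 [128, 89, 95, 103, 116, 110, 87, 71, 70, 93, 102, 102, 102, 115, 101, 99, 114, 101, 101, 102, 100]
194 [175, 111, 87, 95, 114, 126, 137, 158, 146, 108, 98, 97, 96, 103, 97, 97, 96, 95, 95, 96, 94]
196 [169, 168, 168, 166, 167, 169, 164, 157, 153, 115, 87, 101, 136, 86, 94, 95, 92, 95, 90, 90, 89]
198 [134, 166, 183, 135, 119, 95, 96, 77, 78, 94, 37, 117, 164, 183, 108, 90, 87, 87, 87, 86, 86]
```

Emit:
send_rows(commands="1 -0.08 0 0 -0.05 -0.57 0;1 0 0 0.3 0 0 0;1 0 0 0.3 0 0 0;1 0 0 0.2 0 0 0;1 0 0 0 0 0 0;1 0 0 0 0 0 0")

```text
time: 22.75
ee_pos: [0.5774, 0.3212, 0.1733]
ee_rot: [0.109, 0.994, -0.001, 0.018]
force: [1.2, -0.4, -0.5]
opening: 0.319
grip_force: 59.7
```

```bash
python3 - <<'E'
from n import *
st()
im=arm.get_image("side")
for t in("stick_grip","rocker_red"):
  for d in arm.trace("side",t):
    ys,xs=np.nonzero(d["region"])
    if abs(xs.mean()-328)<15 and ys.mean()<225:
        print(t,round(d["confidence"],2)) 
        for v in range(ys.min(),ys.max()+1,2 if len(ys)>150 else 1): x=xs[ys==v];print(v,x.min(),x.max(),end=" | ")
        print()
print("pad",proj("side",np.array([[.5748,.322,.055],[.5751,.3214,.053],[.565,.324,.05]])).round(1))
h=cv2.cvtColor(im,cv2.COLOR_BGR2HSV)
m=(h[...,1]>150)&((h[...,0]<6)|(h[...,0]>174))&(h[...,2]>90);m[:190]=0;m[220:]=0;m[:,:305]=0;m[:,350:]=0
ys,xs=np.nonzero(m);
for v in np.unique(ys): print(v,xs[ys==v].min(),xs[ys==v].max(),end=" | ")
E
```

```text
t 22.75 p [0.5774 0.3212 0.1733] F [ 1.17 -0.39 -0.5 ] op 0.319 g 59.7 z [ 0.036 -0.007 -0.999]
stick_grip 0.65
146 327 327 | 148 326 328 | 150 326 327 | 152 326 328 | 154 326 328 | 156 325 328 | 158 325 328 | 160 325 328 | 162 325 328 | 164 325 329 | 166 325 335 | 168 325 336 | 170 326 335 | 172 328 333 | 174 329 332 | 176 329 331 | 178 329 331 | 180 328 331 | 182 328 331 | 184 328 331 | 186 328 331 | 188 328 330 | 190 328 330 | 192 328 329 | 194 328 329 | 196 328 329 | 198 328 329 | 
pad [[329.1 203.3]
 [329.2 204. ]
 [325.5 205.2]]
202 330 330 | 203 325 331 | 204 322 331 | 205 321 331 | 206 321 330 | 207 321 328 | 208 322 327 |
```

Emit:
send_rows(commands="1 0 0 0.1 0 0 0;1 0 0 0.1 0 0 0;1 0 0 0.1 0 0 0;1 0 0 0 0 0 0;1 0 0 0 0 0 0")

```text
time: 23.32
ee_pos: [0.5781, 0.3213, 0.1653]
ee_rot: [0.109, 0.994, -0.001, 0.019]
force: [-0.5, -0.0, -0.5]
opening: 0.321
grip_force: 59.7
```

Emit:
send_rows(commands="1 0 0 0.08 0 0 0;1 0 0 0 0 0 0;1 0 0 0 0 0 0")

```text
time: 23.57
ee_pos: [0.5788, 0.3214, 0.1637]
ee_rot: [0.109, 0.994, -0.001, 0.02]
force: [0.9, -0.1, 1.3]
opening: 0.325
grip_force: 60.0
```

Emit:
send_rows(commands="1 0 0 0.08 0 0 0;1 0 0 0 0 0 0;1 0 0 0 0 0 0")

```text
time: 23.82
ee_pos: [0.5793, 0.3214, 0.1615]
ee_rot: [0.109, 0.994, -0.001, 0.02]
force: [2.2, -1.3, 3.7]
opening: 0.322
grip_force: 60.3
```

Emit:
send_rows(commands="1 0 0 0.08 0 0 0;1 0 0 0 0 0 0;1 0 0 0 0 0 0")

```text
time: 24.07
ee_pos: [0.5799, 0.3213, 0.1603]
ee_rot: [0.109, 0.994, -0.001, 0.021]
force: [2.5, -2.5, 8.2]
opening: 0.32
grip_force: 60.8
```

Emit:
send_rows(commands="1 0 0 0.08 0 0 0;1 0 0 0 0 0 0;1 0 0 0 0 0 0")

```text
time: 24.32
ee_pos: [0.5804, 0.3214, 0.16]
ee_rot: [0.109, 0.994, -0.001, 0.021]
force: [-0.1, -3.9, 15.9]
opening: 0.322
grip_force: 61.8
```

Emit:
send_rows(commands="1 0 0 0.07 0 0 0;1 0 0 0 0 0 0;1 0 0 0 0 0 0")

```text
time: 24.57
ee_pos: [0.5807, 0.3215, 0.1598]
ee_rot: [0.109, 0.994, -0.001, 0.022]
force: [-3.1, -4.1, 23.3]
opening: 0.324
grip_force: 62.7
```

Emit:
send_rows(commands="1 0 0 -0.2 0 0 0;1 0 0 -0.6 0 0 0;1 0 0 -0.9 0 0 0;1 0 0 -0.9 0 0 0;1 0 0 -0.6 0 0 0;1 0 0 0 0 0 0")

```text
time: 25.07
ee_pos: [0.5759, 0.3229, 0.2537]
ee_rot: [0.109, 0.994, 0.001, 0.021]
force: [0.0, -0.8, 1.1]
opening: 0.316
grip_force: 59.7
```

```bash
python3 - <<'E'
from n import *
st()
im=arm.get_image("side")
h=cv2.cvtColor(im,cv2.COLOR_BGR2HSV);old=cv2.cvtColor(cv2.imread("pics/s0.png") if 0 else cv2.imread("pics/side0.png"),cv2.COLOR_BGR2HSV)
for h in(old,h):
  m=(h[...,1]>150)&((h[...,0]<6)|(h[...,0]>174))&(h[...,2]>60);m[:190]=0;m[220:]=0;m[:,:305]=0;m[:,350:]=0
  ys,xs=np.nonzero(m)
  for v in np.unique(ys): print(v,xs[ys==v].min(),xs[ys==v].max(),(h[v,xs[ys==v],2]).mean().round(),end=" | ")
  print()
def rk(th):
    bp=(.5705,.347,-np.radians(12.5));c,s=np.cos(th),np.sin(th);P=[]
    for x,y in((-15,-7),(15,-7),(15,7),(-15,7)): P.append([x*np.cos(.25-th)*.001,(y-24)*.001,.052+x*.001*np.sin(.25-th)])
    return proj("side",T(bp,np.array(P))).round(1).tolist()
print("off",rk(0));print("on",rk(.5))
E
```

```text
t 25.07 p [0.5759 0.3229 0.2537] F [ 0.01 -0.84  1.09] op 0.316 g 59.7 z [ 0.043 -0.003 -0.999]
202 327 330 210.0 | 203 324 331 222.0 | 204 321 331 228.0 | 205 321 331 203.0 | 206 321 330 173.0 | 207 321 328 135.0 | 208 322 327 108.0 | 
203 321 327 144.0 | 204 321 331 148.0 | 205 321 332 140.0 | 206 322 332 132.0 | 207 325 331 133.0 | 208 325 331 104.0 | 
off [[320.9, 207.4], [331.4, 204.2], [330.3, 201.8], [320.0, 205.0]]
on [[321.0, 205.0], [331.3, 206.6], [330.3, 204.2], [320.0, 202.6]]
```

The red rocker's pixels now match the "on" model: the near end is up and the far end has dropped from row 202 to about 206. Next I'll return to the stand.

```bash
python3 - <<'E'
from n import *
s=arm.get_state();R0=Ro.from_quat(s["ee_rot"]);need((.4585,.0793,.2537),R0)
E
```

```text
turn/4deg [0. 0. 0.] shift/30 in cur [ 2.03 -8.76 -0.21] in target [ 2.03 -8.76 -0.21]
```

Emit:
send_rows(commands="1 0.11 -0.4 0 0 0 0;1 0.2 -0.9 -0.02 0 0 0;1 0.2 -0.9 -0.02 0 0 0;1 0.2 -0.9 -0.02 0 0 0;1 0.2 -0.9 -0.02 0 0 0;1 0.2 -0.9 -0.02 0 0 0;1 0.2 -0.9 -0.02 0 0 0;1 0.2 -0.9 -0.02 0 0 0;1 0.2 -0.9 -0.02 0 0 0;1 0.2 -0.8 -0.02 0 0 0;1 0.12 -0.36 -0.02 0 0 0;1 0 0 0 0 0 0")

```text
time: 26.12
ee_pos: [0.4566, 0.0776, 0.2505]
ee_rot: [0.111, 0.994, -0.001, 0.017]
force: [-0.2, -0.3, -0.4]
opening: 0.324
grip_force: 59.7
```

Emit:
send_rows(commands="1 0 0 0 0 0 0;1 0 0 0 0 0 0")

```text
time: 26.28
ee_pos: [0.4583, 0.0793, 0.252]
ee_rot: [0.109, 0.994, -0.001, 0.018]
force: [-0.2, 0.1, -0.8]
opening: 0.324
grip_force: 59.7
```

```bash
cat > hang.py <<'E'
from n import *
st();s=arm.get_state();R0=Ro.from_quat(s["ee_rot"]);need((.4585,.0793,s["ee_pos"][2]),R0)
for n in("side","top"):
  arm.get_image(n)
  pr=proj(n,s["ee_pos"]+np.array([[0,0,-L],[0,0,-.05],[0,0,0.]]));print(n,"vertical pred tip..",pr.round(1).tolist())
  for d in arm.trace(n,"stick_grip"):
    ys,xs=np.nonzero(d["region"])
    if abs(xs.mean()-pr[1,0])<25 and abs(ys.mean()-pr[1,1])<60:
        print(round(d["confidence"],2)) 
        for v in range(ys.min(),ys.max()+1,3): x=xs[ys==v];print(v,x.min(),x.max(),end=" | ")
        print()
  print([(np.round(d["xy"],1).tolist(),round(d["confidence"],2)) for d in arm.place_of(n,"stand_mouth")],[(np.round(d["xy"],1).tolist(),round(d["confidence"],2)) for d in arm.place_of(n,"stick_tip")],proj(n,np.array([.4585,.0793,.1])).round(1))
E
python3 hang.py
```

```text
t 26.28 p [0.4583 0.0793 0.252 ] F [-0.21  0.1  -0.85] op 0.324 g 59.7 z [ 0.037 -0.005 -0.999]
 turn/4deg [0. 0. 0.] shift/30 in cur [-0.01 -0.    0.  ] in target [-0.01 -0.    0.  ]
side vertical pred tip.. [[327.7, 228.4], [328.5, 202.3], [329.3, 178.8]]
0.92
156 323 323 | 159 322 323 | 162 322 323 | 165 322 323 | 168 321 324 | 171 321 324 | 174 320 324 | 177 321 324 | 180 321 325 | 183 321 334 | 186 322 336 | 189 323 332 | 192 325 329 | 195 325 328 | 198 325 328 | 201 325 328 | 204 325 329 | 207 325 329 | 210 324 328 | 213 324 328 | 216 324 328 | 219 324 328 | 222 324 328 | 225 324 328 | 
[([328.4, 245.1], 0.73)] [([323.9, 230.8], 0.73), ([374.1, 276.7], 0.73)] [[327.2 245.9]]
top vertical pred tip.. [[415.1, 221.5], [421.4, 215.2], [427.4, 209.3]]
0.8
152 413 418 | 155 408 419 | 158 407 418 | 161 406 417 | 164 404 416 | 167 403 416 | 170 403 416 | 173 403 416 | 176 404 416 | 179 404 416 | 182 403 411 | 185 402 407 | 
0.58
212 422 423 | 215 417 425 | 218 416 425 | 221 414 420 | 224 414 417 | 
[([412.0, 229.7], 0.73)] [([431.7, 270.7], 0.6), ([401.0, 188.3], 0.57), ([414.8, 223.3], 0.41)] [[411.1 225.3]]
```

Emit:
send_rows(commands="1 -0.12 0 0 0 0 0;1 -0.02 0 0.4 0 0 0;1 -0.02 0 0.4 0 0 0;1 -0.02 0 0.4 0 0 0;1 -0.02 0 0.4 0 0 0;1 0 0 0 0 0 0;1 0 0 0 0 0 0")

```text
time: 27.27
ee_pos: [0.4651, 0.077, 0.2034]
ee_rot: [0.109, 0.994, -0.001, 0.018]
force: [0.1, 0.2, -0.7]
opening: 0.32
grip_force: 59.7
```

```bash
python3 hang.py; python3 -c "
from n import *
print(arm.get_state()['moment'])"
```

```text
t 27.27 p [0.4651 0.077  0.2034] F [ 0.1   0.24 -0.69] op 0.32 g 59.7 z [ 0.035 -0.006 -0.999]
 turn/4deg [0. 0. 0.] shift/30 in cur [ 0.23  0.03 -0.01] in target [ 0.23  0.03 -0.01]
side vertical pred tip.. [[330.4, 248.2], [331.4, 223.7], [332.2, 201.6]]
0.77
179 325 326 | 182 324 327 | 185 324 327 | 188 324 328 | 191 324 328 | 194 324 328 | 197 324 328 | 200 323 328 | 203 323 328 | 206 323 339 | 209 324 339 | 212 326 337 | 215 328 332 | 218 328 332 | 221 328 332 | 224 328 332 | 227 327 331 | 230 327 331 | 233 327 331 | 236 327 331 | 239 327 331 | 242 327 330 | 245 326 330 | 
[([331.9, 243.4], 0.82)] [([329.7, 247.7], 0.94), ([373.3, 276.7], 0.9)] [[327.2 245.9]]
top vertical pred tip.. [[411.0, 222.6], [416.7, 216.8], [422.1, 211.3]]
0.65
153 412 412 | 156 408 413 | 159 406 412 | 162 404 411 | 165 403 410 | 168 402 410 | 171 403 409 | 174 403 409 | 177 404 409 | 180 404 409 | 183 402 409 | 186 400 407 | 189 401 405 | 
[([412.8, 226.7], 0.62)] [([401.6, 186.5], 0.48), ([409.8, 223.2], 0.42)] [[411.1 225.3]]
[-0.05004788  0.02478616 -0.00467235]
```

Emit:
send_rows(commands="1 0.11 0.05 0 0 0 0;1 0.01 0 0.3 0 0 0;1 0.01 0 0.3 0 0 0;1 0.01 0 0.3 0 0 0;1 0.01 0 0.3 0 0 0;1 0 0 0 0 0 0;1 0 0 0 0 0 0")

```text
time: 28.25
ee_pos: [0.4627, 0.0792, 0.1678]
ee_rot: [0.109, 0.994, -0.001, 0.018]
force: [0.2, 0.9, 0.4]
opening: 0.321
grip_force: 59.7
```

```bash
python3 hang.py | head -3;  python3 -c "
from n import *
print(arm.get_state()['moment'])"
```

```text
t 28.25 p [0.4627 0.0792 0.1678] F [0.2  0.92 0.37] op 0.321 g 59.7 z [ 0.036 -0.006 -0.999]
 turn/4deg [0. 0. 0.] shift/30 in cur [ 0.14 -0.03 -0.  ] in target [ 0.14 -0.03 -0.  ]
side vertical pred tip.. [[328.4, 261.7], [329.3, 238.3], [330.0, 217.2]]
[-0.05816547 -0.03695643  0.06009552]
```

Emit:
send_rows(commands="1 0.02 0 0.3 0 0 0;1 0.02 0 0.3 0 0 0;1 0.01 0 0.3 0 0 0;1 0.01 0 0.3 0 0 0;1 0.01 0 0.2 0 0 0;1 0 0 0 0 0 0;1 0 0 0 0 0 0")

```text
time: 29.23
ee_pos: [0.4625, 0.0794, 0.1262]
ee_rot: [0.109, 0.994, -0.001, 0.019]
force: [0.8, 0.4, -0.9]
opening: 0.323
grip_force: 59.7
```

Emit:
send_rows(commands="1 0 0 0.07 0 0 0;1 0 0 0 0 0 0;1 0 0 0 0 0 0")

```text
time: 29.48
ee_pos: [0.4632, 0.0794, 0.1251]
ee_rot: [0.109, 0.994, -0.001, 0.02]
force: [0.2, 0.2, -1.7]
opening: 0.323
grip_force: 59.7
```

Emit:
send_rows(commands="1 0.03 0 0.1 0 0 0;1 0 0 0 0 0 0;1 0 0 0 0 0 0")

```text
time: 29.73
ee_pos: [0.462, 0.0796, 0.1216]
ee_rot: [0.109, 0.994, -0.001, 0.019]
force: [0.2, 0.1, -1.2]
opening: 0.321
grip_force: 59.7
```

Emit:
send_rows(commands="1 0.03 0 0.07 0 0 0;1 0 0 0 0 0 0;1 0 0 0 0 0 0")

```text
time: 29.98
ee_pos: [0.4613, 0.0798, 0.1196]
ee_rot: [0.109, 0.994, -0.001, 0.019]
force: [-0.0, -0.1, -0.7]
opening: 0.318
grip_force: 59.9
```

Emit:
send_rows(commands="1 0.02 0 0.06 0 0 0;1 0 0 0 0 0 0;1 0 0 0 0 0 0")

```text
time: 30.23
ee_pos: [0.4615, 0.0798, 0.1194]
ee_rot: [0.109, 0.994, -0.001, 0.019]
force: [-4.8, -0.3, 9.5]
opening: 0.324
grip_force: 61.2
```

Emit:
send_rows(commands="1 0.02 0 0.06 0 0 0;1 0 0 0 0 0 0;1 0 0 0 0 0 0")

```text
time: 30.48
ee_pos: [0.4615, 0.0798, 0.1193]
ee_rot: [0.109, 0.994, -0.001, 0.02]
force: [-9.7, -0.6, 21.6]
opening: 0.321
grip_force: 62.7
```

Emit:
send_rows(commands="1 0 0 -0.09 0 0 0;0.5 0 0 0 0 0 0;0 0 0 0 0 0 0;0 0 0 0 0 0 0;0 0 0 0 0 0 0;0 0 0 0 0 0 0;0 0 0 0 0 0 0;0 0 0 0 0 0 0;0 0 0 0 0 0 0;0 0 0 0 0 0 0")

```text
time: 31.32
ee_pos: [0.4602, 0.0801, 0.1186]
ee_rot: [0.109, 0.994, -0.001, 0.019]
force: [-0.3, -0.1, -1.6]
opening: 0.999
grip_force: 0.0
```

Emit:
send_rows(commands="0 0 0 -0.3 0 0 0;0 0 0 -0.5 0 0 0;0 0 0 -0.8 0 0 0;0 0 0 -0.9 0 0 0;0 0 0 -0.9 0 0 0;0 0.5 0 -0.9 0 0 0;0 0.9 0 -0.6 0 0 0;0 0.9 0 0 0 0 0;0 0.9 0 0 0 0 0;0 0 0 0 0 0 0")

```text
time: 32.15
ee_pos: [0.3583, 0.1026, 0.2625]
ee_rot: [0.108, 0.994, -0.001, 0.02]
force: [-0.3, 0.1, -0.4]
opening: 0.999
grip_force: 0.0
```

```bash
python3 - <<'E'
from tri import *
from ov import box
st()
for n in("side","top"):
    im=arm.get_image(n);cv2.imwrite(f"pics/f_{n}.png",im)
    old=cv2.imread(f"pics/{n}0.png")
    g=proj(n,np.array([.4575,.0795,.132]))[0].astype(int);w=np.s_[g[1]-30:g[1]+30,g[0]-25:g[0]+25]
    for k in(old,im):
        h=cv2.cvtColor(k,cv2.COLOR_BGR2HSV);m=(h[...,0]>8)&(h[...,0]<20)&(h[...,1]>200)&(h[...,2]>150);M=np.zeros_like(m);M[w]=m[w];ys,xs=np.nonzero(M)
        print(n,"orange",xs.mean().round(2),ys.mean().round(2),len(xs),[xs.min(),xs.max(),ys.min(),ys.max()])
    d=cv2.absdiff(im,old).max(2)
    for t,uv in(("glue",(290,151)),("tape",(221,242)),("measure",(229,176)),("box",(278,201))) if n=="top" else():
        print(t,"diff mean",d[uv[1]-15:uv[1]+15,uv[0]-15:uv[0]+15].mean().round(1))
tri("stick_grip",np.array([.4575,.0795,.132]))
E
```

```text
t 32.15 p [0.3583 0.1026 0.2625] F [-0.3   0.11 -0.44] op 0.999 g 0.0 z [ 0.039 -0.006 -0.999]
side orange 328.3 232.81 388 [np.int64(321), np.int64(336), np.int64(218), np.int64(249)]
side orange 327.95 231.41 355 [np.int64(321), np.int64(335), np.int64(217), np.int64(248)]
top orange 415.58 223.72 146 [np.int64(407), np.int64(426), np.int64(212), np.int64(232)]
top orange 413.7 222.44 124 [np.int64(406), np.int64(423), np.int64(212), np.int64(230)]
glue diff mean 5.1
tape diff mean 4.9
measure diff mean 6.4
box diff mean 7.7
side stick_grip pred [327.1 232.9] []
top stick_grip pred [414.1 222.9] [([414.4, 223.7], 0.59)]
```

```bash
python3 -c "
from bench import arm
print(arm.close_job())"
```

```text
the job is handed in; nothing more can be done
None
```

I handed the job in after about 32 s of robot time. The carrier was pushed home until the force built to about 10 N, though its final spot under the guard was hidden from both cameras. The red rocker reads on, the stick hangs upright and released in its stand, and the bystanders were not moved. I did not check the grey rockers separately, and the hand-in returned no verdict.

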